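# Lock the lamp post's quick-release collar

### The arm

A 6-joint arm with a two-finger parallel gripper is mounted at the origin on the work surface. World frame = base frame: x ahead of the robot, y to its left, z up, the work surface at z = 0. Lengths are in m, angles in rad, forces in N, time in s.
With the tool pointing down it reaches from about 0.225 to 0.725 m from the base axis. Payload 3.1 kg.
Tool frame: the origin (TCP) lies on the front face of the gripper's body, between the roots of the fingers; the fingertips stand 73 mm ahead of it and the grasp point (between the pads) lies 54 mm ahead of it (ctrl.tip_extent is the distance from the TCP to the fingertips, in m); x points along the fingers, z is the direction in which the jaws open and shut, and the axes are right-handed (so a half turn about x gives the same grasp; the last joint's range is limited). The gripper opens to 85 mm and grips with 20 to 120 N. Pads are 22 mm wide; open, the fingers measure 114 mm over their backs; the gripper's body (76 mm by 85 mm) begins 54 mm behind the grasp point. The pads swing forward as they close: fully open they stand 13 mm farther back than shut.
Start: joints at [-1.287, 0.048, 0.099, 1.622, 0, 1.443], TCP at [0.21, -0.481, 0.304] pointing down, gripper open.
Joint ranges: [-2.91, 2.91], [-0.99, 1.94], [-1.21, 1.42], [-2.12, 2.29], [-1.49, 1.47], [-3.14, 3.14]. Speed limits (rad/s): [2.79, 2.79, 3.14, 3.14, 3.14, 3.14].

### API

Orientations are given as a unit quaternion [x, y, z, w].
In Python, from workcell import status, eyes, close_job, find_in, ctrl gives the robot as it stands. The module is installed in compiled form; this text tells all that it offers.
- The arm moves only by the shell command python3 -m inch 'ROWS' [FORCE]. ROWS is JSON, a list of rows, each a list of 5 numbers: the closure in counts, from 0 (fully open) to 255 (shut), then the shift along the tool's x, y, z in mm, then the turn about the tool's x in rad. In form: [[claw, x, y, z, turn], ...]. A call has 1 to 20 rows; each row is the pose to reach, as a shift and turn from the pose commanded when the call began, along the tool's axes at that moment; what a row does not reach only later rows make up. A row lasts 1/12 s, in which the tool goes at most 41.7 mm and 7.16 degrees, less where a joint would pass 70% of its speed; a pose out of reach is approached as far as the arm can. A call with a gripper value outside its range is refused whole. The fingers move at their own pace and stop on an object; FORCE is the grip in N (left out, the last holds). Time passes only in rows, so rows that repeat a pose let the fingers close. It gives the time, the measured TCP pose, the force and the opening at its end, in the units of the state.
- status.get_obs(): the state, without advancing time (a new reading comes with each control period).
- eyes.camera(name): name is "side" or "top" or "wrist"; returns a dict with "frame" (384x512x3 uint8, red, green, blue), "z_map" (384x512 float32, m along the optical axis (not along the pixel's ray), 0 where there is no reading), "fx", "fy", "cx", "cy" (pixels), "origin" and "orientation" of the camera in the world. Camera axes: x right, y up, looking along -z (the intrinsics and any distortion apply to the point x, -y, -z); pixel columns grow to the right and rows downward; lengths in m; the calibration is good to about 2 mm. A picture is of the moment at which its call begins.
- close_job(): hands the job in, once; it reports no verdict.
Trained networks look in the newest picture that a camera, given by its name, has taken for a name from the list of things; names that differ only in an ending like _2 or _b are one class to them, and where a whole thing is asked for, a point or a joint stands for the part that bears it (a point fixed in the world has none). Each returns a list of dicts, best first, with "score" (0 to 1); they miss things now and then, are a little off and sometimes report something else, mostly with a low value. They report only what shows in the picture. A call takes as long as a camera call.
- find_in(camera, name): "at" ([x, y, z] in m, in the coordinates of the camera as it stood for that picture, good to about 4 mm: the middle of the surface that is visible of it).
The state is a dict: "t": time; "joints": joint angles; "dq": joint speeds; "joint_efforts": joint torques, N m; "eef_pos": TCP position; "orientation": TCP orientation; "ft_force": force on the tool from outside, world axes, zero at the start; "torque": the same for the moment, N m; "grip_width": finger opening in m.
Only numpy, scipy, OpenCV 4.12 (cv2) and the standard library are available. Lean on these libraries where they do the work, as an engineer would, in place of code of your own. Each camera call takes 0.05 s, during which the arm holds its last target.

### The job

Lift the spray can out of the quick-release lever's way and stand it upright, wholly on the cork mat. Then lock the lamp post: with the lever left standing out from the collar as it is, tighten the cross-handled nut at the other end of the skewer until it is firmly finger-tight, so that the lever meets firm resistance from there on, and swing the lever fully closed to its stop. Leave the pencil block, ink jar and tin where they stand.

Things in the scene. Friction and masses are not known exactly. Their poses are not given: they have to be found in the camera images.
- stand: Lamp stand, fixed to the desk, at another place and yaw each time. Origin on the desk under the skewer; z up, x away from the robot (yaw within 0.3 rad), y along the skewer, nut at -y, lever at +y. Dark steel foot 150 (x) x 120 (y) x 14 mm, centre at x +15. The skewer lies level along y at x 0, z 120. Two aluminium collar ears 44 mm high at x -19 to +31, y -21 to +21, a slit between.
- post (a point): On the axis of the steel post, at x +45, y 0, z 120 in the stand's frame. Post 28 mm in diameter, up to 455 mm above the desk; collar round it 60 mm in diameter, z 95 to 145, on a pillar 44 mm in diameter; a black clamp 36 mm in diameter at z 302 to 352.
- shade (a point): Centre of the underside of the white lamp shade, a slab over the nut: x -45 to +55, y -140 to -30, z 315 to 338 in the stand's frame, fixed to the post. A hand pointing straight down at the nut would strike it; lean the tool 35 to 50 degrees, hand towards the robot, fingers pointing down and away.
- nut_centre (a point): Where the centre of the nut's cross handle starts (within 3 mm): on the skewer axis, x 0, y -72, z 120 in the stand's frame; in work it goes to about y -65. Black hub 32 mm in diameter, 24 mm long; four equal steel spokes at 90 degrees, 10 mm thick, each with an 18 mm black ball centred 48 mm from the axis. Between spokes and ear only a sleeve 22 to 28 mm thick, about 47 mm long.
- spoke_end (a point): Ball centre of one of the four spokes (moves with the nut). Tighten clockwise seen from -y: the top ball goes away from the robot. Free at first (1 N at the spoke); advances 2.5 mm per rad; after the bite it stiffens by about 1.5 N (at 38 mm) per 0.1 rad. It needs about 0.8 to 3 rad: feel for it. 5 to 10 N at 38 mm, lever standing out, is firm. It stays where it is left.
- lever_pivot (a point): Pivot of the cam lever (vertical axis): x 0, y +37, z 120 in the stand's frame.
- lever_tip (a point): Round end of the lever, 84 mm from the pivot. Steel bar 9 mm thick, 16 mm high (z 112 to 128), 92 mm from pivot to its very end. Hub 32 mm in diameter at the pivot. It swings in a level plane, anticlockwise seen from above: from straight out (+y of the stand, roughly where it starts) towards the robot.
- lever (a joint): Lever angle, rad: 0 open (points 0.47 rad from the stand's +x towards +y), 1.1 straight out along +y, 2.4 closed at its stop (towards the robot, 0.27 rad out from -x). Starts at 0.95 to 1.25. The cam draws in 4.4 mm from straight out to its peak at 2.2, then goes over centre. Friction holds it; at 75 mm it takes 5 N free, 8 to 16 N (most at 1.4 to 1.7) on a well-set nut.
- jaw (a joint): How far the slit between the collar's ears is squeezed, in m: 0 relaxed, 0.002 to 0.0035 in a good lock (40 N per mm).
- can: Aluminium spray can with a white band, standing upright in the lever's sweep, on the desk on the lever's side, nearer the robot. 50 mm diameter up to 117 mm, then a shoulder to a 36 mm cap, 148 mm high in all; about 0.22 kg. Origin at the centre of its underside, z up.
- mat: Cork mat 120 x 120 x 4 mm lying on the desk, on the far left or right of the stand. Origin at the centre of its underside; its top is 4 mm above.
- penblock: Bystander: wooden block 50 (x) x 150 (y) x 50 mm with pencils standing to 142 mm; it stands on the side where the mat is not. Origin at the centre of its underside.
- inkjar: Bystander: ink jar 44 mm diameter, 70 mm high, beside the nut. Origin at the centre of its underside.
- tin: Bystander: flat tin 45 x 65 x 30 mm behind the stand. Origin at the centre of its underside.

How it is judged:
On the way, in this order (a step that is already met when the one before it is completed fails the run):
1. the can stands upright on the cork mat, let go (x of can in the frame of mat between -0.038 and 0.038 m and y of can in the frame of mat between -0.038 and 0.038 m and height (world z) of can below 0.008 m and angle between can's own z axis and vertical below 0.1 rad and contact force between the fingers and can below 0.1 N and linear speed of can below 0.02 m/s), for 0.2 s.
2. the nut is tight enough that the clamp bites while the lever is still well short of closed (value of joint jaw above 0.0002 m and value of joint lever below 1.8 rad), for 0.05 s.
At the end, for the whole second after the job is handed in: The lever is closed (beyond 2.28 rad) with the collar's slit squeezed by 1.5 to 4.3 mm (neither slack nor overtightened), and the can stands upright (within 0.1 rad) and at rest on the cork mat, its centre within 38 mm of the mat's centre along each of the mat's edges (all of step 1 and value of joint lever above 2.28 rad and value of joint jaw between 0.0015 and 0.0043 m); the robot touches nothing.
It fails at once if the wooden pencil block is pushed more than 25 mm away or tipped (distance of penblock from where it was at the start of the episode above 0.025 m or angle between penblock's own z axis and vertical above 0.35 rad).
It fails at once if the ink jar is pushed more than 25 mm away or tipped (distance of inkjar from where it was at the start of the episode above 0.025 m or angle between inkjar's own z axis and vertical above 0.35 rad).
It fails at once if the small tin is pushed more than 25 mm away or tipped (distance of tin from where it was at the start of the episode above 0.025 m or angle between tin's own z axis and vertical above 0.35 rad).
It also fails if it takes over 72 s, if anything falls off the work surface, if the arm or the gripper's body presses on something with over 40 N, if the wrist force passes 120 N, or if a joint passes its speed limit or range.

## Working session

There is one attempt and no reset: what is moved stays moved. The work goes in short steps, Python scripts to look and compute and a shell command to move; the robot and the scene stay as the last step left them, time stands still between calls to the robot, and variables do not carry over. Pictures are saved under pics/ and viewed, and the job is handed in when it is done.

```bash
ls; mkdir -p pics; cat > h.py <<'E'
import numpy as np,cv2
from scipy.spatial.transform import Rotation as R
from workcell import status, eyes, close_job, find_in, ctrl
def cam(n,save=None):
    c=eyes.camera(n)
    if save: cv2.imwrite('pics/'+save,cv2.cvtColor(c['frame'],cv2.COLOR_RGB2BGR))
    return c
def w(c,p):
    return R.from_quat(c['orientation']).apply(p)+np.array(c['origin'])
def find(c,n,name,k=2):
    r=find_in(n,name)
    return [(round(d['score'],2),np.round(w(c,d['at']),4).tolist()) for d in r[:k]]
def px(c,u,v):
    z=c['z_map'][v,u]
    return w(c,[(u-c['cx'])/c['fx']*z,-(v-c['cy'])/c['fy']*z,-z])
def proj(c,P):
    q=R.from_quat(c['orientation']).inv().apply(np.array(P)-np.array(c['origin']))
    return c['cx']+c['fx']*q[0]/-q[2], c['cy']-c['fy']*q[1]/-q[2]
E
python3 - <<'E'
from h import *
o=status.get_obs(); print({k:np.round(v,3).tolist() for k,v in o.items()}, ctrl.tip_extent)
for n in ['top','side']:
    c=cam(n,n+'0.png'); print(n,{k:np.round(c[k],3).tolist() for k in c if k not in('frame','z_map')})
    for t in ['stand','post','shade','nut_centre','spoke_end','lever_pivot','lever_tip','can','mat','penblock','inkjar','tin']:
        print(t,find(c,n,t,4 if t=='spoke_end' else 1))
E
```

```text
pics
{'t': 0.0, 'joints': [-1.287, 0.049, 0.098, 1.622, 0.0, 1.443], 'dq': [0.0, 0.001, -0.001, 0.001, 0.001, 0.0], 'joint_efforts': [0.001, -33.878, 32.001, 0.02, -0.0, 0.0], 'eef_pos': [0.21, -0.481, 0.303], 'orientation': [0.388, 0.592, -0.387, 0.591], 'ft_force': [-0.477, -0.742, -0.025], 'torque': [-0.001, 0.015, -0.003], 'grip_width': 0.085} 0.0726
top {'fx': 355.672, 'fy': 355.672, 'cx': 262.384, 'cy': 188.846, 'origin': [0.499, 0.021, 1.258], 'orientation': [-0.03, 0.031, 0.716, -0.697]}
stand [(0.55, [0.6027, -0.025, 0.3377])]
post [(0.65, [0.5966, -0.0264, 0.3359])]
shade [(0.69, [0.6037, -0.0272, 0.3377])]
nut_centre [(0.81, [0.6056, -0.0282, 0.3369])]
spoke_end []
lever_pivot [(0.55, [0.6063, -0.0291, 0.3388])]
lever_tip [(0.47, [0.6113, 0.0674, 0.1311])]
can [(0.67, [0.5455, 0.1112, 0.1356])]
mat [(0.92, [0.5167, 0.347, 0.005])]
penblock [(0.86, [0.4487, -0.3646, 0.0468])]
inkjar []
tin [(0.67, [0.7489, 0.0583, 0.0289])]
side {'fx': 462.639, 'fy': 462.639, 'cx': 252.79, 'cy': 189.983, 'origin': [1.187, -0.625, 1.215], 'orientation': [0.327, 0.123, 0.351, 0.869]}
stand [(0.98, [0.6303, -0.0227, 0.2154])]
post [(0.91, [0.6279, -0.0243, 0.2203])]
shade [(0.83, [0.6304, -0.0176, 0.2111])]
nut_centre [(0.76, [0.6357, -0.0248, 0.2138])]
spoke_end [(0.53, [0.5921, -0.0596, 0.1318])]
lever_pivot [(0.74, [0.6341, -0.0232, 0.2147])]
lever_tip [(0.52, [0.6166, 0.1025, 0.1271])]
can [(0.65, [0.6296, -0.0219, 0.2186])]
mat [(0.93, [0.5164, 0.3419, 0.0066])]
penblock [(0.59, [0.4537, -0.3798, 0.0507])]
inkjar [(0.67, [0.5974, -0.1882, 0.0573])]
tin [(0.69, [0.7547, 0.0505, 0.0257])]
```

View pics/top0.png

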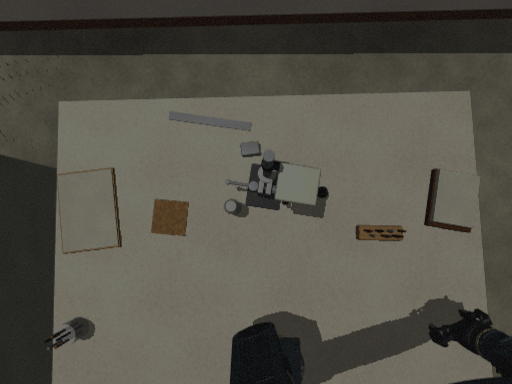

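View pics/side0.png

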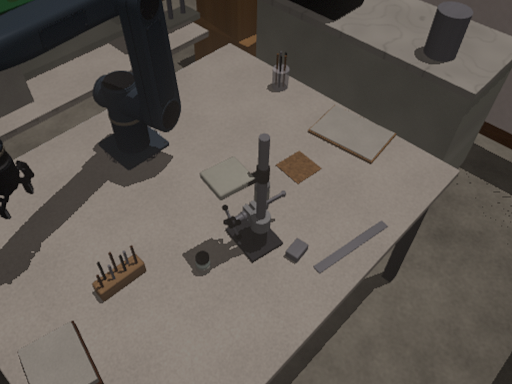

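```bash
cat >> h.py <<'E'
def cloud(c):
    v,u=np.mgrid[0:384,0:512]; z=c['z_map']
    p=np.stack([(u-c['cx'])/c['fx']*z,-(v-c['cy'])/c['fy']*z,-z],-1)
    P=R.from_quat(c['orientation']).apply(p.reshape(-1,3)).reshape(p.shape)+np.array(c['origin'])
    P[z<=0]=np.nan
    return P
E
python3 - <<'E'
from h import *
c=cam('top'); P=cloud(c); X,Y,Z=P[...,0],P[...,1],P[...,2]
reg=(X>.4)&(X<.85)&(Y>-.3)&(Y<.25)
def rect(m,n):
    q=P[m][:,:2].astype(np.float32)*1000; r=cv2.minAreaRect(q); print(n,len(q),np.round(r[0],1),np.round(r[1],1),round(r[2],2),'mean',np.round(q.mean(0),1)); return r
rect(reg&(Z>.325)&(Z<.35)&(Y<.02)&(X<.665),'shade')
print([ (round(a*.01,2),int((reg&(Z>a*.01)&(Z<a*.01+.01)).sum())) for a in range(1,48)])
rect(reg&(Z>.44),'posttop'); rect(reg&(Z>.3)&(Z<.36),'z.3-.36')
rect(reg&(Z>.009)&(Z<.02)&(Y<.08)&(Y>-.15)&(X<.75)&(X>.5),'foot')
rect(reg&(Z>.1)&(Z<.16)&(X<.585)&(Y>.08),'can')
rect(reg&(Z>.11)&(Z<.14)&(X>.59)&(Y>.06),'lever')
rect((Z>.002)&(Z<.012)&(X>.45)&(X<.6)&(Y>.28)&(Y<.41),'mat')
rect(reg&(Z>.055)&(Z<.085)&(Y<-.1),'ink')
rect(reg&(Z>.02)&(Z<.045)&(X>.7)&(Y>0),'tin')
for n in ['top','side']:
    s=cv2.cvtColor(c['frame'] if n=='top' else cam('side')['frame'],cv2.COLOR_RGB2BGR)
    if n=='top': a=s[130:240,200:340]
    else: a=s[120:270,170:330]
    cv2.imwrite(f'pics/z_{n}.png',cv2.resize(a,None,fx=5 if n=='top' else 4,fy=5 if n=='top' else 4,interpolation=2)*1)
E
```

```text
shade 1681 [596.8 -51.1] [157.2 101.9] 79.3 mean [593.  -71.1]
[(0.01, 647), (0.02, 139), (0.03, 108), (0.04, 7), (0.05, 6), (0.06, 52), (0.07, 53), (0.08, 7), (0.09, 8), (0.1, 7), (0.11, 53), (0.12, 140), (0.13, 126), (0.14, 339), (0.15, 26), (0.16, 11), (0.17, 2), (0.18, 4), (0.19, 5), (0.2, 2), (0.21, 6), (0.22, 2), (0.23, 5), (0.24, 4), (0.25, 5), (0.26, 1), (0.27, 2), (0.28, 0), (0.29, 0), (0.3, 2), (0.31, 8), (0.32, 21), (0.33, 1516), (0.34, 153), (0.35, 34), (0.36, 5), (0.37, 8), (0.38, 5), (0.39, 6), (0.4, 8), (0.41, 7), (0.42, 7), (0.43, 9), (0.44, 7), (0.45, 121), (0.46, 0), (0.47, 0)]
posttop 128 [646.1   2. ] [25.4 27.9] 88.47 mean [645.5   2.1]
z.3-.36 1734 [596.8 -51. ] [157.2 102. ] 79.37 mean [594.1 -69. ]
foot 674 [634.5  17.4] [119.1 197.6] 88.74 mean [597.4  23. ]
can 191 [545.4 117.5] [47.7 47.4] 42.88 mean [545.1 115.5]
lever 80 [620.2  98.9] [74.9 13.8] 81.3 mean [618.8 100.4]
mat 994 [524.3 344.2] [129.2 147.5] 88.46 mean [519.7 344.3]
ink 101 [ 587.8 -184.1] [31.2 37.3] 89.41 mean [ 587.6 -183.6]
tin 236 [751.6  57.5] [44.7 64.6] 6.78 mean [750.7  57. ]
```

View pics/z_top.png

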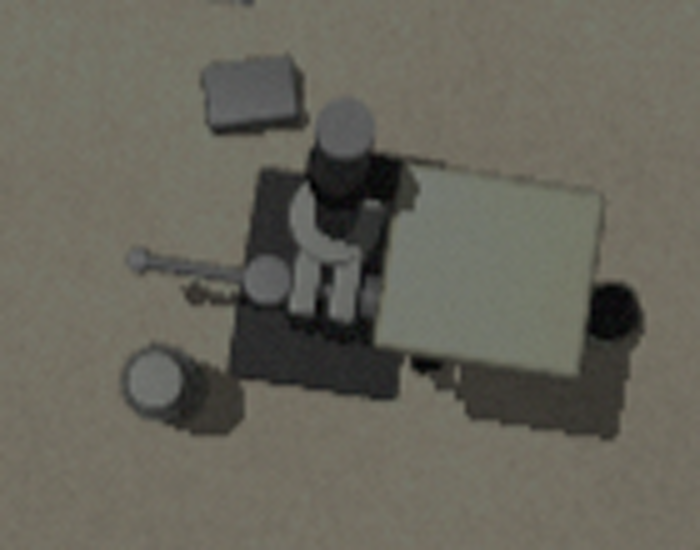

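View pics/z_side.png

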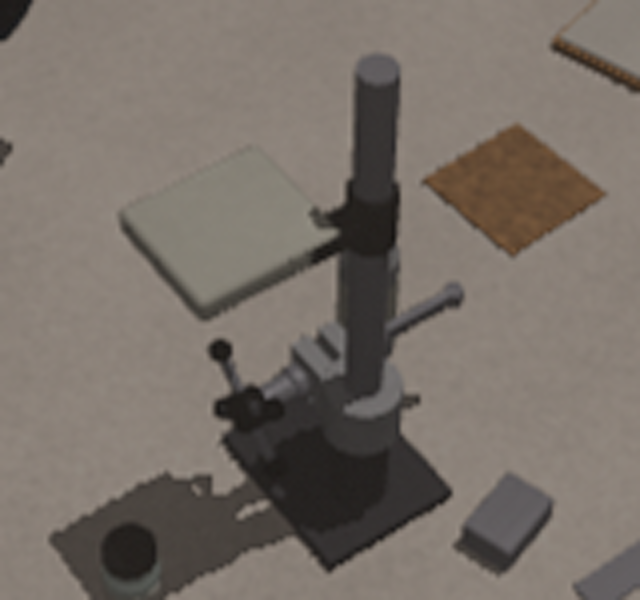

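```bash
python3 - <<'E'
from h import *
c=cam('top'); P=cloud(c); X,Y,Z=P[...,0],P[...,1],P[...,2]
m=((Z>.33)&(Z<.348)&(X>.5)&(X<.7)&(Y<.03)&(Y>-.2)).astype(np.uint8)
m=cv2.morphologyEx(m,cv2.MORPH_OPEN,np.ones((9,9),np.uint8)).astype(bool)
q=P[m][:,:2].astype(np.float32)*1000; r=cv2.minAreaRect(q); print(r,q.mean(0))
m=(Z>.449)&(X>.6)&(X<.7); print(P[m].mean(0))
m=(Z>.142)&(Z<.16)&(X<.585)&(Y>.06); print('can',P[m].mean(0), cv2.minAreaRect(P[m][:,:2].astype(np.float32)*1000))
hsv=cv2.cvtColor(c['frame'],cv2.COLOR_RGB2HSV)
m=(hsv[...,1]>110)&(X>.42)&(X<.62)&(Y>.25)&(Y<.45)
m=cv2.morphologyEx(m.astype(np.uint8),cv2.MORPH_OPEN,np.ones((5,5),np.uint8)).astype(bool);q=P[m][:,:2].astype(np.float32)*1000; print('mat',cv2.minAreaRect(q),q.mean(0),P[m][:,2].mean())
m=(Z>.002)&(Z<.02)&(X>.4)&(X<.7)&(Y>.15)&(Y<.27); print('deskZ',np.nanmean(Z[(X>.3)&(X<.4)&(Y>.1)&(Y<.3)]))
m=(Z>.11)&(Z<.137)&(X>.59)&(Y>.07)&(Y<.15); q=P[m]; print('lever',q[:,1].max(),q[:,1].min(),np.polyfit(q[:,1],q[:,0],1))
E
```

```text
((592.158935546875, -74.30005645751953), (109.42736053466797, 101.60977935791016), 79.78218841552734) [590.151   -74.97049]
[0.64583116 0.00189566 0.45479012]
can [0.39062363 0.33072719 0.14932247] ((347.70806884765625, 389.71099853515625), (39.71954345703125, 708.636474609375), 36.441551208496094)
mat ((516.7564697265625, 345.9893798828125), (117.33399200439453, 115.40782165527344), 83.70382690429688) [516.6903 345.9532] 0.004039109603332357
deskZ 0.00013190291135836867
lever 0.13603828267464474 0.0720146211491944 [0.18474219 0.60029567]
```

```bash
cat >> h.py <<'E'
YAW=-0.177; O=np.array([.602,.010,0])
EX=np.array([np.cos(YAW),np.sin(YAW),0]); EY=np.array([-np.sin(YAW),np.cos(YAW),0])
def S(x,y,z): return O+EX*x+EY*y+np.array([0,0,z])
def toS(p): d=np.array(p)-O; return np.array([d@EX,d@EY,d[2]])
def go(pos,zdir=None):
    """print mm shift in tool axes + turn to bring tool z to +-zdir"""
    o=status.get_obs(); r=R.from_quat(o['orientation']); M=r.as_matrix()
    d=r.inv().apply(np.array(pos)-o['eef_pos'])*1000
    s='shift %s dist %.0f'%(np.round(d,1).tolist(),np.linalg.norm(d))
    if zdir is not None:
        v=M.T@np.array(zdir); a=np.arctan2(-v[1],v[2]); s+=' turn %.3f or %.3f'%(a,a-np.sign(a)*np.pi)
    print(s)
def st():
    o=status.get_obs(); M=R.from_quat(o['orientation']).as_matrix()
    print('t',round(o['t'],2),'pos',np.round(o['eef_pos'],4),'S',np.round(toS(o['eef_pos'])*1000,1),'F',np.round(o['ft_force'],2),'T',np.round(o['torque'],2),'g',round(o['grip_width'],4)); print('M',np.round(M,3).tolist(),'j',np.round(o['joints'],3).tolist())
E
python3 - <<'E'
from h import *
st()
c=cam('top');P=cloud(c);X,Y,Z=P[...,0],P[...,1],P[...,2]
m=(Z>.142)&(Z<.16)&(X<.585)&(X>.5)&(Y>.06)&(Y<.16); print('cap',P[m].mean(0), cv2.minAreaRect(P[m][:,:2].astype(np.float32)*1000))
go([.545,.113,.3],[0,1,0])
E
```

```text
t 1.45 pos [ 0.2101 -0.4811  0.3039] S [-299.3 -552.4  303.9] F [ 0.24 -0.23  0.16] T [ 0.04  0.03 -0.03] g 0.0855
M [[0.0, 0.916, 0.4], [-0.0, 0.4, -0.916], [-1.0, 0.0, 0.0]] j [-1.287, 0.048, 0.099, 1.622, 0.0, 1.443]
cap [0.5462756  0.1174976  0.14772997] ((546.30419921875, 117.72760009765625), (34.99230194091797, 33.40031051635742), 61.58802795410156)
shift [3.9, 544.7, -410.4] dist 682 turn -2.730 or 0.412
```

```bash
python3 -m inch '[[0,4,547,-409,-1.86],[0,4,547,-409,-1.86],[0,4,547,-409,-1.86],[0,4,547,-409,-1.86],[0,4,547,-409,-1.86],[0,4,547,-409,-1.86],[0,4,547,-409,-1.86],[0,4,547,-409,-1.86],[0,4,547,-409,-1.86],[0,4,547,-409,-1.86],[0,4,547,-409,-1.86],[0,4,547,-409,-1.86],[0,4,547,-409,-1.86],[0,4,547,-409,-1.86],[0,4,547,-409,-1.86],[0,4,547,-409,-1.86],[0,4,547,-409,-1.86],[0,4,547,-409,-1.86],[0,4,547,-409,-1.86]]' 40
python3 - <<'E'
from h import *
st()
c=cam('wrist','w1.png'); print(find(c,'wrist','can'))
go([.546,.1175,.157]); st()
E
```

```text
t: 3.08
eef_pos: [0.5477, 0.1134, 0.2994]
orientation: [-0.244, 0.664, 0.243, 0.663]
ft_force: [-0.3, 0.2, -1.3]
grip_width: 0.0854
t 3.08 pos [0.5477 0.1134 0.2994] S [-71.7  92.3 299.4] F [-0.31  0.19 -1.25] T [ 0.02  0.09 -0.02] g 0.0854
M [[-0.001, -0.647, 0.763], [-0.001, 0.763, 0.647], [-1.0, 0.0, -0.001]] j [0.085, 0.138, 0.187, 1.621, -0.001, 0.952]
[(0.91, [0.5422, 0.1236, 0.1489]), (0.26, [0.7396, 0.0515, 0.0293])]
shift [143.0, 5.2, 2.7] dist 143
t 3.18 pos [0.5473 0.1119 0.3   ] S [-71.8  90.7 300. ] F [ 0.07  0.29 -0.  ] T [0.02 0.03 0.05] g 0.0851
M [[-0.0, -0.645, 0.765], [-0.001, 0.765, 0.645], [-1.0, -0.0, -0.001]] j [0.082, 0.136, 0.186, 1.621, -0.001, 0.952]
```

View pics/w1.png

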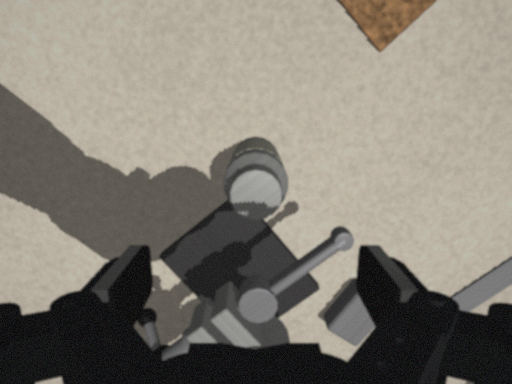

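```bash
python3 - <<'E'
from h import *
c=cam('wrist');P=cloud(c);X,Y,Z=P[...,0],P[...,1],P[...,2]
m=(Z>.142)&(Z<.155)&(abs(X-.546)<.04)&(abs(Y-.118)<.04); print('cap',P[m].mean(0), cv2.minAreaRect(P[m][:,:2].astype(np.float32)*1000))
p=P[m].mean(0)
go([p[0],p[1],.158])
E
```

```text
cap [0.54524832 0.11955995 0.14790269] ((545.8290405273438, 119.01972198486328), (35.17595672607422, 35.4004020690918), 58.626033782958984)
shift [142.2, 7.5, 3.6] dist 142
```

```bash
python3 -m inch '[[0,0,7,3.5,0],[0,40,7,3.5,0],[0,80,7,3.5,0],[0,110,7,3.5,0],[0,135,7,3.5,0],[0,142,7,3.5,0],[0,142,7,3.5,0],[255,142,7,3.5,0],[255,142,7,3.5,0],[255,142,7,3.5,0],[255,142,7,3.5,0],[255,142,7,3.5,0],[255,142,7,3.5,0],[255,142,7,3.5,0],[255,142,7,3.5,0]]' 40
python3 -c "
from h import *
st()"
```

```text
t: 4.48
eef_pos: [0.5473, 0.1201, 0.1612]
orientation: [-0.243, 0.663, 0.242, 0.666]
ft_force: [-1.2, -1.8, 7.4]
grip_width: 0.0491
t 4.48 pos [0.5473 0.1201 0.1612] S [-73.3  98.8 161.2] F [-1.21 -1.84  7.38] T [-0.27  0.36 -0.07] g 0.0491
M [[0.005, -0.645, 0.764], [-0.0, 0.764, 0.645], [-1.0, -0.003, 0.003]] j [0.097, 0.151, -0.074, 1.341, -0.001, 0.967]
```

```bash
python3 -m inch '[[255,-15,0,0,0],[255,-40,0,0,0],[255,-60,0,0,0],[255,-60,0,0,0],[255,-60,0,0,0]]'
python3 - <<'E'
from h import *
st(); o=status.get_obs(); p=o['eef_pos']
go([p[0]+.5167-.5458,p[1]+.346-.1190,p[2]])
E
```

```text
t: 4.9
eef_pos: [0.5471, 0.1205, 0.2199]
orientation: [-0.243, 0.663, 0.242, 0.666]
ft_force: [-1.1, 0.4, -2.7]
grip_width: 0.0489
t 4.9 pos [0.5471 0.1205 0.2199] S [-73.5  99.1 219.9] F [-1.08  0.44 -2.75] T [-0.01  0.01 -0.01] g 0.0489
M [[0.005, -0.645, 0.764], [0.001, 0.764, 0.645], [-1.0, -0.002, 0.004]] j [0.097, 0.132, 0.023, 1.456, 0.0, 0.967]
shift [0.0, 192.2, 124.2] dist 229
```

```bash
python3 -m inch '[[255,0,33,22,0],[255,0,66,42,0],[255,0,99,63,0],[255,0,130,84,0],[255,0,160,103,0],[255,0,180,116,0],[255,0,192,124,0],[255,0,192,124,0],[255,0,192,124,0],[255,20,192,124,0],[255,38,192,124,0],[255,48,192,124,0],[255,52,192,124,0],[255,54,192,124,0],[255,54,192,124,0],[255,54,192,124,0]]'
python3 -c "
from h import *
st()
cam('side','s2.png')"
```

```text
t: 6.23
eef_pos: [0.5169, 0.3454, 0.1651]
orientation: [-0.243, 0.664, 0.242, 0.664]
ft_force: [-3.0, -2.2, 3.9]
grip_width: 0.0489
t 6.23 pos [0.5169 0.3454 0.1651] S [-142.8  315.2  165.1] F [-3.03 -2.19  3.92] T [-0.61  0.72  0.03] g 0.0489
M [[0.0, -0.644, 0.765], [-0.001, 0.765, 0.644], [-1.0, -0.001, -0.001]] j [0.482, 0.312, 0.123, 1.383, -0.001, 1.353]
```

View pics/s2.png

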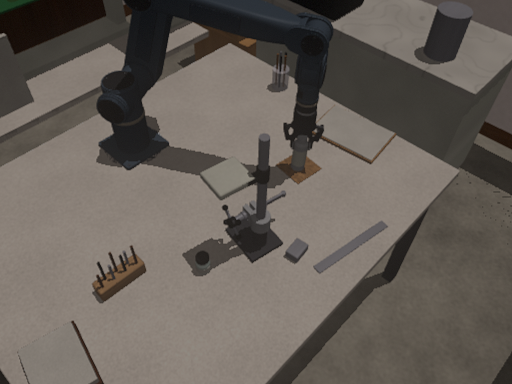

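The can stands on the mat at about (300,165), held and touching (+4 N upward). Releasing and lifting clear.

```bash
python3 -m inch '[[0,0,0,0,0],[0,0,0,0,0],[0,0,0,0,0],[0,0,0,0,0],[0,0,0,0,0],[0,0,0,0,0],[0,-20,0,0,0],[0,-60,0,0,0],[0,-100,0,0,0],[0,-140,0,0,0],[0,-140,0,0,0]]'
python3 - <<'E'
from h import *
st()
c=cam('top','t3.png');P=cloud(c);X,Y,Z=P[...,0],P[...,1],P[...,2]
m=(Z>.14)&(Z<.16)&(abs(X-.517)<.05)&(abs(Y-.346)<.05); print('cap',P[m].mean(0) if m.any() else None)
c=cam('wrist','w3.png');P=cloud(c);X,Y,Z=P[...,0],P[...,1],P[...,2]
m=(Z>.14)&(Z<.16)&(abs(X-.517)<.05)&(abs(Y-.346)<.05); print('cap',m.sum(),P[m].mean(0))
print(find(c,'wrist','can'),find(c,'wrist','mat'))
E
```

```text
t: 7.2
eef_pos: [0.5191, 0.3483, 0.3149]
orientation: [-0.242, 0.658, 0.244, 0.67]
ft_force: [1.0, 0.6, 1.7]
grip_width: 0.0854
t 7.2 pos [0.5191 0.3483 0.3149] S [-141.2  318.4  314.9] F [1.03 0.64 1.67] T [-0.03 -0.06 -0.01] g 0.0854
M [[0.015, -0.645, 0.764], [0.008, 0.764, 0.645], [-1.0, -0.004, 0.017]] j [0.484, 0.306, 0.414, 1.662, 0.0, 1.353]
cap [0.51537248 0.34162639 0.15107215]
cap 2063 [0.51441028 0.345878   0.15157156]
[(0.56, [0.5159, 0.3536, 0.1503])] [(0.61, [0.5004, 0.371, 0.0066])]
```

View pics/w3.png

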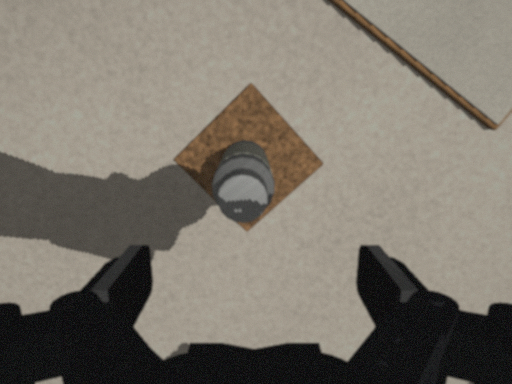

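```bash
python3 -m inch '[[0,0,-5,40,0],[0,0,-10,80,0],[0,0,-15,120,0],[0,0,-20,160,0],[0,0,-25,200,0],[0,0,-30,240,0],[0,0,-30,280,0],[0,0,-30,300,0],[0,0,-30,300,0]]'
python3 - <<'E'
from h import *
st()
E
```

```text
t: 8.15
eef_pos: [0.6758, 0.4555, 0.263]
orientation: [-0.24, 0.651, 0.246, 0.677]
ft_force: [0.5, 0.4, 0.9]
grip_width: 0.0854
t 8.15 pos [0.6758 0.4555 0.263 ] S [ -5.8 451.5 263. ] F [0.54 0.37 0.92] T [-0.02  0.04 -0.04] g 0.0854
M [[0.031, -0.645, 0.764], [0.02, 0.764, 0.645], [-0.999, -0.004, 0.037]] j [0.51, 1.05, 1.416, 1.901, 0.003, 1.38]
```

```bash
python3 -m inch '[[0,0,0,0,0],[0,0,0,0,0],[0,0,0,0,0]]'
python3 -c "
from h import *
st()"
python3 -m inch '[[0,0,0,300,0],[0,0,0,300,0],[0,0,0,300,0],[0,0,0,300,0],[0,0,0,300,0],[0,0,0,300,0],[0,0,0,300,0],[0,0,0,300,0]]'
python3 -c "
from h import *
st()"
```

```text
t: 8.4
eef_pos: [0.6754, 0.455, 0.2703]
orientation: [-0.239, 0.648, 0.246, 0.679]
ft_force: [-0.0, -0.4, -0.5]
grip_width: 0.0854
t 8.4 pos [0.6754 0.455  0.2703] S [ -6.1 451.  270.3] F [-0.03 -0.42 -0.51] T [ 0.01  0.02 -0.04] g 0.0854
M [[0.038, -0.645, 0.763], [0.024, 0.764, 0.645], [-0.999, -0.006, 0.044]] j [0.51, 1.043, 1.42, 1.903, 0.002, 1.38]
t: 9.07
eef_pos: [0.7, 0.4965, 0.2041]
orientation: [-0.236, 0.635, 0.249, 0.692]
ft_force: [-0.1, 0.3, 0.7]
grip_width: 0.0853
t 9.07 pos [0.7    0.4965 0.2041] S [ 10.9 496.1 204.1] F [-0.12  0.3   0.69] T [-0.05  0.07  0.  ] g 0.0853
M [[0.069, -0.645, 0.761], [0.045, 0.764, 0.643], [-0.997, -0.01, 0.082]] j [0.538, 1.125, 1.42, 1.783, 0.004, 1.408]
```

```bash
cat > kin.py <<'E'
import numpy as np
D=[([.210,-.481,.304],[.048,.099,1.622]),([.5473,.1119,.3],[.136,.186,1.621]),([.5473,.1201,.1612],[.151,-.074,1.341]),([.5471,.1205,.2199],[.132,.023,1.456]),
([.5169,.3454,.1651],[.312,.123,1.383]),([.5191,.3483,.3149],[.306,.414,1.662]),([.6758,.4555,.263],[1.05,1.416,1.901]),([.6754,.455,.2703],[1.043,1.42,1.903]),([.7,.4965,.2041],[1.125,1.42,1.783])]
A=[];b=[]
for p,(q2,q3,q4) in D:
    r=np.hypot(p[0],p[1]);t=q2-q3;f=t+q4
    A.append([np.cos(q2),np.sin(q2),np.cos(t),np.sin(t),np.cos(f),0]);b.append(r)
    A.append([-np.sin(q2),np.cos(q2),-np.sin(t),np.cos(t),-np.sin(f),1]);b.append(p[2])
x,res,rk,sv=np.linalg.lstsq(np.array(A),np.array(b),rcond=None)
def fk(q2,q3,q4):
    t=q2-q3;f=t+q4
    return np.array([np.cos(q2)*x[0]+np.sin(q2)*x[1]+np.cos(t)*x[2]+np.sin(t)*x[3]+np.cos(f)*x[4], -np.sin(q2)*x[0]+np.cos(q2)*x[1]-np.sin(t)*x[2]+np.cos(t)*x[3]-np.sin(f)*x[4]+x[5], f])
if __name__=='__main__':
    print(x,rk,sv); print(np.abs(np.array(A)@x-b).max())
E
python3 kin.py
```

```text
[0.00155275 0.38798127 0.50630516 0.02225356 0.35610344 0.22488288] 6 [5.84430316 4.04375235 1.33518202 1.28464364 0.2419583  0.02496635]
0.0008125038276062535
```

```bash
for i in 1 2 3; do
python3 -m inch '[[0,0,0,300,0],[0,0,0,300,0],[0,0,0,300,0],[0,0,0,300,0]]' >/dev/null
python3 -c "
from h import *
st()"; done
```

```text
t 9.4 pos [0.7153 0.5208 0.1747] S [ 21.6 522.7 174.7] F [-0.37  0.69 -0.38] T [-0.1  0.1 -0. ] g 0.0857
M [[0.103, -0.644, 0.758], [0.069, 0.765, 0.641], [-0.992, -0.014, 0.123]] j [0.552, 1.162, 1.419, 1.703, 0.005, 1.422]
t 9.73 pos [0.7285 0.5418 0.1542] S [ 30.8 545.8 154.2] F [-0.39  0.13 -0.88] T [-0.09  0.18  0.06] g 0.0856
M [[0.138, -0.644, 0.753], [0.094, 0.765, 0.637], [-0.986, -0.017, 0.166]] j [0.564, 1.189, 1.419, 1.633, 0.006, 1.434]
t 10.07 pos [0.7402 0.5603 0.1416] S [ 39.1 566.  141.6] F [-0.31  0.39 -0.24] T [-0.18  0.21  0.01] g 0.0854
M [[0.173, -0.643, 0.746], [0.119, 0.765, 0.633], [-0.978, -0.02, 0.209]] j [0.574, 1.207, 1.419, 1.571, 0.006, 1.444]
```

```bash
python3 -c "
from h import *
for p in [[.74,.56,.34],[.70,.5,.36],[.40,.25,.40],[.40,0,.40],[.4,-.2,.40],[.56,-.24,.38],[.75,-.27,.36]]: go(p)"
```

```text
shift [-194.0, -4.2, 41.2] dist 198
shift [-227.7, -24.8, -22.5] dist 230
shift [-348.5, -23.8, -396.0] dist 528
shift [-378.3, -215.1, -554.1] dist 705
shift [-402.1, -368.2, -680.6] dist 872
shift [-359.7, -501.3, -590.8] dist 854
shift [-310.9, -646.1, -472.3] dist 859
```

```bash
python3 -m inch '[[0,-40,0,8,0],[0,-80,0,16,0],[0,-120,-2,24,0],[0,-160,-4,30,0],[0,-194,-4,41,0],[0,-227,-25,-22,0],[0,-245,-25,-60,0],[0,-265,-25,-120,0],[0,-280,-25,-180,0],[0,-300,-25,-240,0],[0,-320,-25,-300,0],[0,-335,-25,-350,0],[0,-348,-25,-396,0],[0,-360,-90,-450,0],[0,-365,-120,-480,0],[0,-370,-160,-510,0],[0,-378,-215,-554,0],[0,-378,-215,-554,0]]'
python3 -c "
from h import *
st()
for p in [[.4,-.2,.40],[.56,-.24,.38],[.75,-.29,.34],[.80,-.3,.3]]: go(p,EY)"
```

```text
t: 11.57
eef_pos: [0.4472, 0.1678, 0.3949]
orientation: [-0.223, 0.587, 0.261, 0.733]
ft_force: [0.7, 0.0, 0.2]
grip_width: 0.0853
t 11.57 pos [0.4472 0.1678 0.3949] S [-180.2  128.1  394.9] F [0.74 0.01 0.25] T [-0.16  0.11  0.02] g 0.0853
M [[0.175, -0.644, 0.744], [0.12, 0.764, 0.634], [-0.977, -0.022, 0.211]] j [0.173, -0.218, 0.019, 1.613, 0.088, 1.05]
shift [-57.4, -250.8, -267.1] dist 371 turn -0.702 or 2.439
shift [-14.6, -384.1, -177.5] dist 423 turn -0.702 or 2.439
shift [51.7, -543.9, -76.2] dist 552 turn -0.702 or 2.439
shift [98.4, -582.9, -53.8] dist 594 turn -0.702 or 2.439
```

```bash
python3 -m inch '[[0,-10,-30,-30,-0.1],[0,-20,-60,-60,-0.2],[0,-25,-90,-95,-0.3],[0,-30,-120,-130,-0.4],[0,-40,-150,-160,-0.5],[0,-45,-180,-190,-0.6],[0,-50,-215,-230,-0.7],[0,-57,-250,-267,-0.7],[0,-57,-250,-267,-0.7],[0,-45,-290,-240,-0.7],[0,-30,-335,-210,-0.7],[0,-15,-384,-177,-0.7],[0,10,-430,-150,-0.7],[0,30,-490,-110,-0.7],[0,51,-544,-76,-0.7],[0,75,-560,-65,-0.7],[0,98,-583,-54,-0.7],[0,98,-583,-54,-0.7]]'
python3 -c "
from h import *
st()
go([1.1,-.41,.33])"
```

```text
t: 13.07
eef_pos: [0.7358, -0.2825, 0.3241]
orientation: [-0.461, 0.463, 0.446, 0.612]
ft_force: [1.2, -0.3, 0.6]
grip_width: 0.0853
t 13.07 pos [ 0.7358 -0.2825  0.3241] S [ 183.2 -264.4  324.1] F [ 1.19 -0.28  0.6 ] T [-0.19  0.05 -0.01] g 0.0853
M [[0.174, -0.972, 0.156], [0.12, 0.178, 0.977], [-0.977, -0.151, 0.147]] j [-0.51, 0.781, 1.09, 1.785, 0.191, -0.332]
shift [42.2, -377.7, -67.0] dist 386
```

```bash
python3 -m inch '[[0,30,-370,-60,0],[0,30,-370,-60,0],[0,30,-370,-60,0],[0,30,-370,-60,0],[0,30,-370,-60,0],[0,30,-370,-60,0]]' >/dev/null
for i in 1 2 ; do
python3 -m inch '[[0,30,-370,-60,0],[0,30,-370,-60,0],[0,30,-370,-60,0],[0,30,-370,-60,0]]' >/dev/null
python3 -c "
from h import *
st()"; done
```

```text
t 13.9 pos [ 0.8399 -0.2949  0.2371] S [ 287.9 -258.3  237.1] F [ 0.44  0.48 -0.51] T [-0.09  0.25  0.02] g 0.0853
M [[0.252, -0.955, 0.159], [0.087, 0.186, 0.979], [-0.964, -0.233, 0.13]] j [-0.465, 1.097, 1.42, 1.703, 0.192, -0.27]
t 14.23 pos [ 0.869  -0.2976  0.2085] S [ 316.9 -255.7  208.5] F [ 0.13  0.59 -0.36] T [-0.03  0.3  -0.  ] g 0.0853
M [[0.289, -0.944, 0.162], [0.072, 0.19, 0.979], [-0.955, -0.271, 0.122]] j [-0.454, 1.136, 1.42, 1.62, 0.192, -0.25]
```

```bash
for i in 1 2 3 4 ; do
python3 -m inch '[[0,30,-370,-60,0]]' >/dev/null; done
python3 -c "
from h import *
st()"
for i in 1 2 ; do
python3 -m inch '[[0,30,-370,-60,0],[0,30,-370,-60,0]]' >/dev/null; done
python3 -c "
from h import *
st()"
```

```text
t 14.57 pos [ 0.9189 -0.3115  0.2032] S [ 368.5 -260.7  203.2] F [ 0.4  -0.02  0.99] T [-0.    0.37 -0.03] g 0.0854
M [[0.402, -0.9, 0.17], [0.023, 0.196, 0.98], [-0.915, -0.39, 0.1]] j [-0.445, 1.159, 1.42, 1.464, 0.195, -0.216]
t 14.9 pos [ 0.947  -0.3205  0.2093] S [ 397.8 -264.6  209.3] F [0.68 0.4  0.04] T [-0.04  0.48  0.05] g 0.0851
M [[0.471, -0.864, 0.176], [-0.007, 0.196, 0.981], [-0.882, -0.463, 0.086]] j [-0.441, 1.166, 1.42, 1.372, 0.196, -0.196]
```

```bash
for i in 1 2 3 4 5 6; do
python3 -m inch '[[0,30,-370,-60,0]]' >/dev/null; done
python3 -c "
from h import *
st()"
```

```text
t 15.4 pos [ 0.9959 -0.3436  0.256 ] S [ 450.  -278.7  256. ] F [-0.21  0.6  -0.62] T [ 0.07  0.65 -0.01] g 0.0858
M [[0.618, -0.762, 0.194], [-0.075, 0.189, 0.979], [-0.782, -0.62, 0.06]] j [-0.441, 1.153, 1.42, 1.191, 0.198, -0.158]
```

```bash
python3 -m inch '[[0,30,-370,-60,0]]' >/dev/null
python3 - <<'E'
from h import *
st()
c=cam('side','s4.png'); P=cloud(c); print(find(c,'side','spoke_end',4),find(c,'side','nut_centre',2))
Q=P.reshape(-1,3)-O; s=np.stack([Q@EX,Q@EY,Q[:,2]],1).reshape(384,512,3)*1000
rr=np.hypot(s[...,0],s[...,2]-120)
m=(s[...,1]>-92)&(s[...,1]<-52)&(rr<65)
v,u=np.nonzero(m); 
ang=np.degrees(np.arctan2(s[...,2]-120,-s[...,0]))  # 0=towards robot, +up
for a in range(-180,180,15):
    k=m&(ang>=a)&(ang<a+15)&(rr>25); 
    if k.any(): print(a,k.sum(),'rmax',round(rr[k].max()),'y',round(s[k][:,1].mean(),1))
np.save('/tmp/s.npy',s)
for q in [(222-0)/4]: pass
# top ball in zoom at (222,350)-> px
u,v=170+222//4,120+350//4; print('ball',u,v,s[v-2:v+3,u-2:u+3].reshape(-1,3).mean(0))
a=c['frame'][175:260,200:300]; cv2.imwrite('pics/s4z.png',cv2.resize(a[...,::-1],None,fx=6,fy=6,interpolation=2))
E
```

```text
t 15.48 pos [ 1.002  -0.3474  0.2673] S [ 456.7 -281.4  267.3] F [ 0.27 -0.07 -0.11] T [0.08 0.62 0.03] g 0.0854
M [[0.64, -0.742, 0.197], [-0.085, 0.186, 0.979], [-0.763, -0.644, 0.056]] j [-0.442, 1.147, 1.42, 1.165, 0.198, -0.153]
[] [(0.91, [0.6421, -0.0181, 0.1808])]
-165 2 rmax 41 y -78.3
-150 24 rmax 51 y -75.2
-135 4 rmax 49 y -78.3
120 6 rmax 58 y -69.0
135 1 rmax 50 y -69.8
ball 225 207 [ 252.78388356 -251.97822436  577.66979674]
```

View pics/s4z.png

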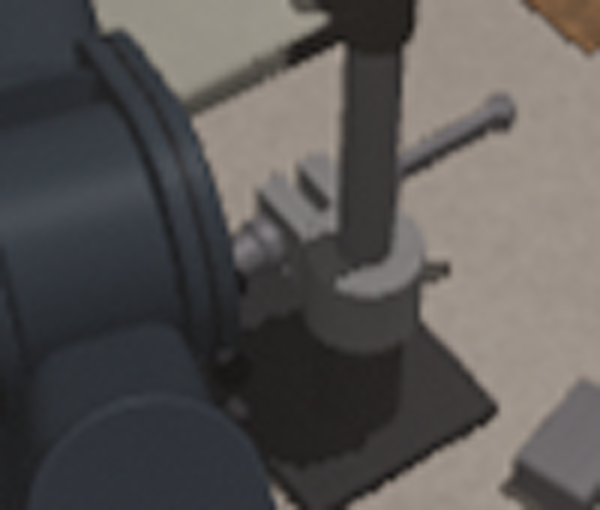

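```bash
python3 -c "
from h import *
for p in [[.80,-.30,.38],[.45,-.25,.40],[.40,-.15,.32]]: go(p,EY)"
```

```text
shift [-218.5, 86.6, 12.8] dist 235 turn -0.053 or 3.089
shift [-462.2, 342.9, -6.1] dist 575 turn -0.053 or 3.089
shift [-441.7, 450.1, 77.5] dist 635 turn -0.053 or 3.089
```

```bash
python3 -m inch '[[0,-40,15,2,-0.05],[0,-80,30,4,-0.085],[0,-120,45,6,-0.085],[0,-160,60,9,-0.085],[0,-218,87,12,-0.085],[0,-240,110,12,-0.085],[0,-265,137,10,-0.085],[0,-295,167,8,-0.085],[0,-325,200,5,-0.085],[0,-355,233,0,-0.085],[0,-390,267,-3,-0.085],[0,-425,303,-5,-0.085],[0,-462,343,-6,-0.085],[0,-462,343,-6,-0.085],[0,-462,343,-6,-0.085],[0,-462,343,-6,-0.085],[0,-441,450,77,-0.085],[0,-441,450,77,-0.085],[0,-441,450,77,-0.085],[0,-441,450,77,-0.085]]'
python3 - <<'E'
from h import *
st()
c=cam('side','s5.png'); P=cloud(c); print(find(c,'side','spoke_end',4))
Q=P.reshape(-1,3)-O; s=np.stack([Q@EX,Q@EY,Q[:,2]],1).reshape(384,512,3)*1000
rr=np.hypot(s[...,0],s[...,2]-120)
m=(s[...,1]>-92)&(s[...,1]<-52)&(rr<65)
ang=np.degrees(np.arctan2(s[...,2]-120,-s[...,0]))
for a in range(-180,180,15):
    k=m&(ang>=a)&(ang<a+15)&(rr>25); 
    if k.any(): print(a,k.sum(),'rmax',round(rr[k].max()),'y',round(s[k][:,1].mean(),1))
a=c['frame'][175:260,200:300]; cv2.imwrite('pics/s5z.png',cv2.resize(a[...,::-1],None,fx=6,fy=6,interpolation=2))
c=cam('wrist','w5.png'); print(find(c,'wrist','spoke_end',4),find(c,'wrist','nut_centre',1))
E
```

```text
t: 17.3
eef_pos: [0.3977, -0.1465, 0.3113]
orientation: [-0.616, 0.341, 0.259, 0.661]
ft_force: [-0.1, -0.5, -1.4]
grip_width: 0.0858
t 17.3 pos [ 0.3977 -0.1465  0.3113] S [-173.5 -190.   311.3] F [-0.09 -0.51 -1.41] T [ 0.07  0.73 -0.02] g 0.0858
M [[0.633, -0.762, 0.132], [-0.078, 0.107, 0.991], [-0.77, -0.638, 0.008]] j [-0.727, -0.842, -0.669, 1.146, 0.371, -0.476]
[(0.69, [0.5937, -0.0598, 0.1335])]
-165 1 rmax 45 y -75.7
-150 33 rmax 51 y -74.9
-135 6 rmax 49 y -77.4
-60 4 rmax 48 y -78.3
-45 11 rmax 51 y -78.0
30 23 rmax 59 y -74.8
45 29 rmax 58 y -74.2
105 3 rmax 50 y -75.3
120 29 rmax 60 y -75.7
135 5 rmax 52 y -74.4
[(0.79, [0.5828, -0.057, 0.129])] [(0.92, [0.6004, 0.0051, 0.0955])]
```

View pics/s5z.png

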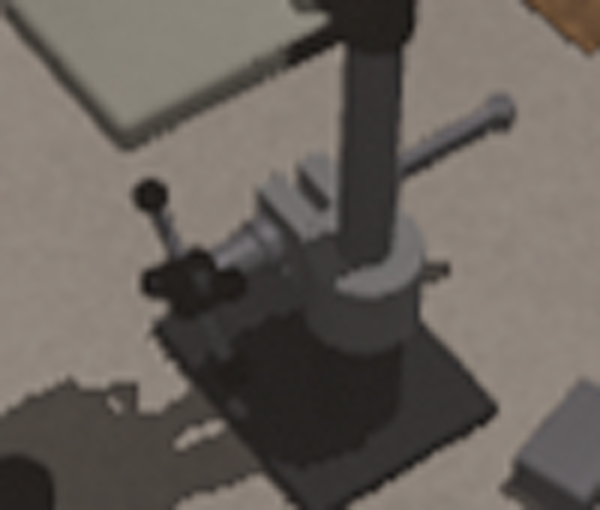

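View pics/w5.png

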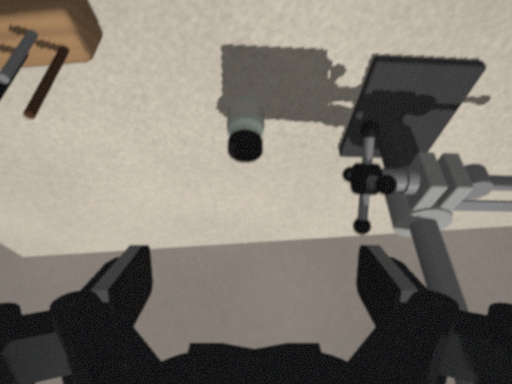

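```bash
cat >> h.py <<'E'
def nut(n='wrist',pr=True):
    c=cam(n); P=cloud(c); Q=P.reshape(-1,3)-O; s=np.stack([Q@EX,Q@EY,Q[:,2]],1).reshape(384,512,3)*1000
    rr=np.hypot(s[...,0],s[...,2]-120); ang=np.degrees(np.arctan2(s[...,2]-120,-s[...,0]))
    m=(s[...,1]>-92)&(s[...,1]<-48)&(rr<62)
    for a in range(-180,180,10):
        k=m&(ang>=a)&(ang<a+10)&(rr>38)
        if k.sum()>2: print(a,k.sum(),'mean',np.round(s[k].mean(0),1),'ang',round(ang[k].mean(),1))
    return c,s
E
python3 - <<'E'
from h import *
c,s=nut()
for p in [(370,130),(362,226),(386,184),(349,175),(368,180)]: print(p,np.round(s[p[1],p[0]],1))
E
```

```text
-150 25 mean [ 34.8 -75.8  93.8] ang -143.0
-140 44 mean [ 29.7 -77.3  89.8] ang -134.5
-130 21 mean [ 26.7 -74.4  85.3] ang -127.6
-50 103 mean [-35.9 -74.3  87.1] ang -42.6
-40 208 mean [-37.8 -71.1  91.2] ang -37.3
30 129 mean [-43.  -72.4 152.3] ang 36.9
40 218 mean [-39.4 -72.8 158.5] ang 44.4
50 20 mean [-33.1 -71.5 160.8] ang 51.0
120 235 mean [ 26.5 -72.2 158.4] ang 124.6
130 21 mean [ 30.4 -77.9 153.8] ang 132.0
(370, 130) [-30.1 -74.6  92.7]
(362, 226) [322.5  42.    0.9]
(386, 184) [-34.3 -75.3 160.6]
(349, 175) [159.9 -28.6   0.6]
(368, 180) [ -5.9 -76.8 135.3]
```

```bash
cat >> h.py <<'E'
def Sdir():
    o=status.get_obs(); M=R.from_quat(o['orientation']).as_matrix()
    B=np.stack([EX,EY,[0,0,1]]); return B@M
def tip():
    o=status.get_obs(); M=R.from_quat(o['orientation']).as_matrix(); F=o['ft_force']
    t=toS(np.array(o['eef_pos'])+.0726*M[:,0])*1000
    print('t %.2f'%o['t'],'tipS',np.round(t,1),'F_S',np.round([F@EX,F@EY,F[2]],2),'g',round(o['grip_width'],4)); return t
def tiptool(*ts):
    """shifts (tool axes mm) to bring the tip to S-frame points"""
    t=tip(); A=Sdir()
    for q in ts: print(q,np.round(A.T@(np.array(q)-t),1).tolist())
E
python3 - <<'E'
from h import *
st();print(np.round(Sdir(),3).tolist()); tiptool([-90,-74,173],[-50,-72,127])
E
```

```text
t 17.6 pos [ 0.4016 -0.1516  0.3211] S [-168.8 -194.3  321.1] F [ 0.42 -0.3   0.34] T [ 0.08  0.65 -0.  ] g 0.0857
M [[0.642, -0.755, 0.134], [-0.088, 0.101, 0.991], [-0.762, -0.648, -0.001]] j [-0.73, -0.833, -0.651, 1.139, 0.372, -0.478]
[[0.648, -0.761, -0.043], [0.027, -0.033, 0.999], [-0.762, -0.648, -0.001]]
t 17.60 tipS [-121.8 -192.4  265.8] F_S [ 0.46 -0.22  0.34] g 0.0857
[-90, -74, 173] [94.5, 32.0, 117.0]
[-50, -72, 127] [155.5, 31.3, 117.4]
```

```bash
python3 -m inch '[[255,0,10,40,0],[255,10,20,80,0],[255,40,32,117,0],[255,75,32,117,0],[255,94,32,117,0],[255,94,32,117,0],[255,94,32,117,0],[255,94,32,117,0],[255,94,32,117,0]]' 60
python3 - <<'E'
from h import *
tiptool([-50,-72,127])
c,s=nut(); cv2.imwrite('pics/w6.png',c['frame'][...,::-1])
E
```

```text
t: 18.35
eef_pos: [0.4532, -0.0405, 0.2294]
orientation: [-0.62, 0.339, 0.252, 0.661]
ft_force: [-0.3, -0.3, -0.4]
grip_width: 0.0001
t 18.35 tipS [-90.5 -73.9 174.1] F_S [-0.25 -0.38 -0.44] g 0.0001
[-50, -72, 127] [62.2, -0.3, 0.2]
-130 4 mean [ 27.9 -75.6  83.2] ang -127.2
-50 148 mean [-37.5 -70.5  86.1] ang -42.1
-40 370 mean [-38.1 -70.4  90.9] ang -37.4
```

View pics/w6.png

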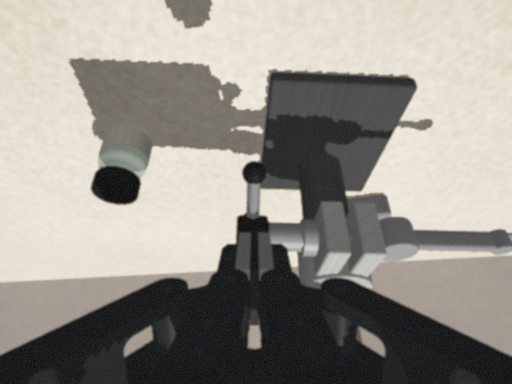

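```bash
python3 -m inch '[[255,30,0,0,0],[255,55,0,0,0],[255,62,0,0,0],[255,62,0,0,0]]' 
python3 - <<'E'
from h import *
tiptool([-50,-72,127])
E
```

```text
t: 18.73
eef_pos: [0.4914, -0.0451, 0.177]
orientation: [-0.619, 0.341, 0.255, 0.66]
ft_force: [0.2, 0.9, 0.0]
grip_width: -0.0002
t 18.73 tipS [-52.5 -71.6 121.3] F_S [0.07 0.96 0.04] g -0.0002
[-50, -72, 127] [-2.7, -5.6, -0.5]
```

```bash
cat >> h.py <<'E'
def arc(phis,es,y=-72):
    A=Sdir(); d=A[:,0]; n=-A[:,1]; t=tip()
    for p,e in zip(phis,es):
        p_=np.radians(p); b=np.array([-48*np.cos(p_),y,120+48*np.sin(p_)])
        q=b-20*n+e*d; q[1]=y
        print(p,np.round(q,1),np.round(A.T@(q-t),1).tolist())
E
python3 -c "
from h import *
arc([43,55,65,75,85,95,105,112],[12,11,9,7,6,4,3,2])"
```

```text
t 18.73 tipS [-52.5 -71.6 121.3] F_S [0.07 0.96 0.04] g -0.0002
43 [-42.7 -72.  130.7] [-0.8, -13.5, -0.8]
55 [-35.8 -72.  138. ] [-2.0, -23.6, -1.1]
65 [-29.8 -72.  143.8] [-2.6, -31.8, -1.3]
75 [-23.2 -72.  148.1] [-1.7, -39.6, -1.6]
85 [-15.6 -72.  150.4] [1.5, -46.9, -1.9]
95 [ -8.6 -72.  151.9] [4.8, -53.3, -2.2]
105 [ -1.  -72.  151.2] [10.2, -58.7, -2.5]
112 [  4.  -72.  150.1] [14.2, -61.7, -2.7]
```

```bash
python3 -m inch '[[255,-1,-10,-1,0],[255,-1,-14,-1,0],[255,-1,-18,-1,0],[255,-2,-22,-1,0]]' 
python3 -c "
from h import *
tip()"
python3 -m inch '[[255,0,-3,0,0],[255,0,-6,0,0],[255,0,-9,0,0],[255,0,-12,0,0],[255,0,-15,0,0],[255,0,-17,0,0],[255,0,-17,0,0]]' 
python3 -c "
from h import *
tip();c,s=nut('side');cv2.imwrite('pics/s7.png',cv2.resize(c['frame'][150:270,180:320][...,::-1],None,fx=5,fy=5,interpolation=2))"
```

```text
t: 19.07
eef_pos: [0.5074, -0.0479, 0.1957]
orientation: [-0.62, 0.34, 0.254, 0.66]
ft_force: [-0.1, 0.4, -2.7]
grip_width: 0.0005
t 19.07 tipS [-36.1 -71.6 140.3] F_S [-0.18  0.35 -2.67] g 0.0005
t: 19.65
eef_pos: [0.5204, -0.0494, 0.2055]
orientation: [-0.62, 0.34, 0.254, 0.66]
ft_force: [-0.5, 0.4, -1.5]
grip_width: -0.0001
t 19.65 tipS [-23.  -70.7 150. ] F_S [-0.53  0.27 -1.5 ] g -0.0001
-120 4 mean [ 15.9 -73.8  81.7] ang -112.6
-110 15 mean [ 10.9 -74.8  77.6] ang -104.3
-100 5 mean [  3.6 -72.8  76.7] ang -94.9
-10 19 mean [-47.2 -75.  116.3] ang -4.5
0 3 mean [-45.6 -73.  123. ] ang 3.8
40 7 mean [-33.5 -79.  155.9] ang 46.9
50 25 mean [-30.7 -75.4 166.2] ang 56.3
60 16 mean [-25.3 -75.4 168.4] ang 62.3
70 14 mean [-13.7 -74.1 171.6] ang 75.2
80 18 mean [ -7.1 -72.8 170.4] ang 81.9
150 15 mean [ 43.  -73.6 138.3] ang 156.9
160 16 mean [ 47.5 -75.4 133.6] ang 164.0
```

View pics/s7.png

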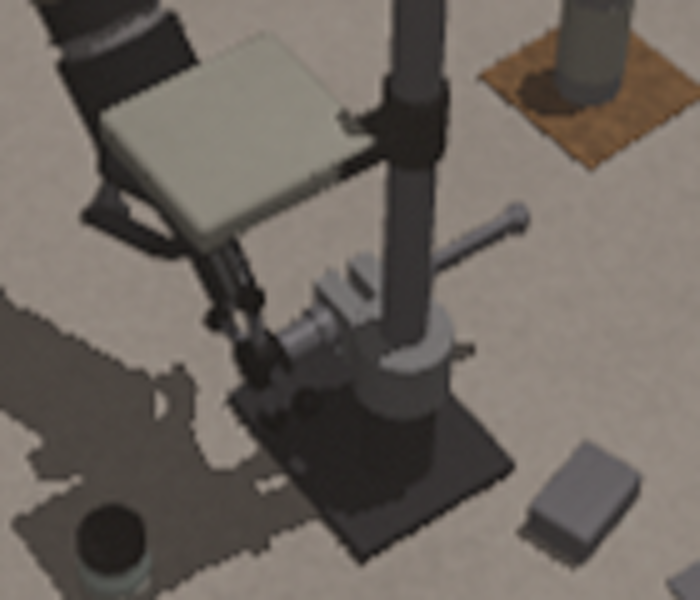

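```bash
python3 -c "
from h import *
arc([82,90,98,105,112,118],[7,6,5,3,2,1])"
```

```text
t 19.70 tipS [-23.1 -70.7 150. ] F_S [-0.37  0.25 -0.47] g 0.0
82 [-17.4 -72.  149.3] [4.2, -3.8, -1.5]
90 [-11.4 -72.  150.5] [7.1, -9.2, -1.8]
98 [ -5.3 -72.  150.8] [10.8, -14.0, -2.1]
105 [ -0.9 -72.  151.2] [13.4, -17.6, -2.3]
112 [  4.  -72.  150.1] [17.4, -20.6, -2.5]
118 [  7.9 -72.  148.7] [21.0, -22.7, -2.6]
```

```bash
python3 -m inch '[[255,3,-4,0,0],[255,5,-7,0,0],[255,7,-9,0,0],[255,9,-12,0,0],[255,11,-14,0,0],[255,11,-14,0,0]]' 
python3 -c "
from h import *
tip()"
python3 -m inch '[[255,1,-2,0,0],[255,3,-4,0,0],[255,5,-6,0,0],[255,7,-7,0,0],[255,9,-8,0,0],[255,10,-9,0,0],[255,10,-9,0,0]]' 
python3 -c "
from h import *
tip();c,s=nut('side')"
```

```text
t: 20.2
eef_pos: [0.5385, -0.0519, 0.2064]
orientation: [-0.62, 0.339, 0.254, 0.66]
ft_force: [0.3, -0.6, -0.2]
grip_width: -0.0001
t 20.20 tipS [ -4.7 -70.  151.1] F_S [ 0.42 -0.56 -0.22] g -0.0001
t: 20.78
eef_pos: [0.5512, -0.0537, 0.2041]
orientation: [-0.62, 0.34, 0.254, 0.66]
ft_force: [-1.1, 0.6, -0.3]
grip_width: 0.0002
t 20.78 tipS [  8.  -69.5 148.7] F_S [-1.15  0.36 -0.26] g 0.0002
-170 5 mean [ 40.7 -71.5 106.7] ang -161.9
-160 18 mean [ 41.7 -72.3 100.7] ang -155.2
-150 3 mean [ 39.  -76.5  94.3] ang -146.6
-70 3 mean [-20.9 -74.2  79.2] ang -63.0
-60 6 mean [-25.3 -76.6  84.6] ang -54.5
-50 3 mean [-32.  -75.1  84.5] ang -47.9
60 3 mean [-20.  -84.9 169.2] ang 67.8
70 12 mean [-13.3 -76.9 173.2] ang 75.8
80 47 mean [ -4.7 -73.1 172.1] ang 85.0
90 30 mean [  3.6 -73.4 166.5] ang 94.5
100 11 mean [ 11.2 -72.8 163.3] ang 104.3
110 19 mean [ 22.5 -72.4 168.1] ang 115.1
120 9 mean [ 28.3 -72.7 164.6] ang 122.4
```

```bash
python3 -c "
from h import *
arc([22,30,40,50,60,70,80,90],[12]*8,-69)"
```

```text
t 20.83 tipS [  8.  -69.6 148.9] F_S [-1.26  0.36  0.28] g -0.0002
22 [-52.  -69.  115.9] [-13.6, 67.1, 3.1]
30 [-49.1 -69.  121.9] [-16.3, 61.0, 3.0]
40 [-44.3 -69.  128.8] [-18.4, 52.9, 2.8]
50 [-38.4 -69.  134.7] [-19.1, 44.5, 2.6]
60 [-31.5 -69.  139.5] [-18.3, 36.2, 2.3]
70 [-23.9 -69.  143. ] [-16.1, 28.1, 2.0]
80 [-15.8 -69.  145.2] [-12.6, 20.6, 1.6]
90 [ -7.5 -69.  145.9] [-7.8, 13.8, 1.2]
```

```bash
python3 -m inch '[[255,-25,1,0,0],[255,-50,2,1,0],[255,-52,20,3,0],[255,-52,45,3,0],[255,-52,70,3,0],[255,-52,72,3,0],[255,-35,72,3,0],[255,-16,72,3,0],[255,-15,72,3,0],[255,-15,72,3,0]]' 
python3 -c "
from h import *
arc([30,40,50,60,70,80,90,100],[12,12,11,11,10,8,7,6],-69)
c,s=nut('side')"
```

```text
t: 21.67
eef_pos: [0.4877, -0.0421, 0.169]
orientation: [-0.62, 0.34, 0.254, 0.66]
ft_force: [-0.6, 0.7, -0.0]
grip_width: 0.0001
t 21.67 tipS [-56.6 -69.3 113.6] F_S [-0.67  0.55 -0.01] g 0.0001
30 [-49.1 -69.  121.9] [-1.6, -11.1, -0.0]
40 [-44.3 -69.  128.8] [-3.7, -19.2, -0.2]
50 [-39.  -69.  135.5] [-5.4, -27.5, -0.4]
60 [-32.2 -69.  140.3] [-4.7, -35.8, -0.7]
70 [-25.2 -69.  144.6] [-3.5, -43.9, -1.0]
80 [-18.4 -69.  148.3] [-1.9, -51.5, -1.3]
90 [-10.8 -69.  149.7] [1.9, -58.3, -1.6]
100 [ -3.1 -69.  149.8] [6.8, -64.2, -2.0]
-170 4 mean [ 42.5 -71.5 105.2] ang -160.8
-160 16 mean [ 40.5 -72.3 100.7] ang -154.4
-150 5 mean [ 40.3 -71.2  95.9] ang -149.0
-70 3 mean [-22.  -73.5  77.3] ang -62.7
-60 8 mean [-27.6 -75.1  82. ] ang -54.2
-10 3 mean [-58.2 -76.9 116.1] ang -3.7
0 13 mean [-57.5 -77.5 126.1] ang 6.0
10 4 mean [-55.8 -75.2 130.6] ang 10.7
20 4 mean [-41.7 -73.4 142.4] ang 28.2
30 20 mean [-41.8 -71.3 149.1] ang 34.9
40 10 mean [-36.  -71.  152.6] ang 42.2
100 3 mean [ 16.7 -73.1 167.6] ang 109.3
110 18 mean [ 23.1 -72.3 168.6] ang 115.4
120 9 mean [ 28.6 -72.9 165.1] ang 122.4
```

```bash
T='from h import *
tip()'
python3 -m inch '[[255,-2,-8,0,0],[255,-3,-14,0,0],[255,-4,-19,0,0],[255,-4,-19,0,0]]' >/dev/null; python3 -c "$T"
python3 -m inch '[[255,-1,-4,0,0],[255,-2,-8,0,0],[255,-2,-8,0,0]]' >/dev/null; python3 -c "$T"
python3 -m inch '[[255,0,-4,0,0],[255,1,-8,0,0],[255,1,-8,0,0]]' >/dev/null; python3 -c "$T"
```

```text
t 22.05 tipS [-44.  -68.8 131.2] F_S [-1.97 -0.56 -0.67] g -0.0002
t 22.30 tipS [-40.  -68.6 136.2] F_S [-3.9  -0.83 -0.87] g 0.0001
t 22.55 tipS [-33.5 -68.1 139.8] F_S [-3.33 -1.27 -1.22] g 0.0001
```

```bash
T='from h import *
tip()'
python3 -m inch '[[255,0,-3,0,0],[255,1,-6,0,0],[255,1,-6,0,0]]' >/dev/null; python3 -c "$T"
python3 -c "
from h import *
tip();c,s=nut('side')
arc([60,65,70,75,80,85,90],[11,10,10,9,8,8,7],-68)"
```

```text
t 22.80 tipS [-28.6 -67.9 142.5] F_S [-4.86 -0.14 -1.52] g -0.0001
t 22.80 tipS [-28.6 -67.9 142.5] F_S [-4.86 -0.14 -1.52] g -0.0001
-130 7 mean [ 24.7 -73.2  82.9] ang -123.6
-120 15 mean [ 19.2 -70.1  80.5] ang -115.9
-30 8 mean [-42.1 -74.7 101.7] ang -23.5
-20 18 mean [-45.7 -69.8 107.5] ang -15.3
30 4 mean [-43.9 -82.1 152.4] ang 36.5
40 28 mean [-36.1 -74.4 158. ] ang 46.3
50 12 mean [-33.3 -72.1 164.4] ang 53.2
60 27 mean [-21.  -70.4 167.1] ang 65.9
70 8 mean [-15.6 -72.6 169.2] ang 72.4
140 15 mean [ 39.9 -71.2 147.4] ang 145.4
150 13 mean [ 45.1 -72.6 142.9] ang 153.0
t 22.85 tipS [-28.6 -68.  142.6] F_S [-4.14  0.37 -0.58] g -0.0001
60 [-32.2 -68.  140.3] [-0.5, 4.3, 0.1]
65 [-29.1 -68.  143. ] [-0.6, 0.2, -0.0]
70 [-25.3 -68.  144.6] [0.6, -3.8, -0.2]
75 [-21.9 -68.  146.6] [1.3, -7.7, -0.3]
80 [-18.5 -68.  148.3] [2.2, -11.4, -0.5]
85 [-14.3 -68.  148.8] [4.4, -14.9, -0.6]
90 [-10.8 -68.  149.8] [6.0, -18.2, -0.8]
```

```bash
cat >> h.py <<'E'
def tq(phi):
    p=np.radians(phi); A=Sdir(); n=-A[:,1]; rc=np.array([-48*np.cos(p),0,48*np.sin(p)])-9*n
    for i in range(4):
        F=np.array(cam('side') and status.get_obs()['ft_force']); f=np.array([F@EX,F@EY,F[2]])
        print('N@38', round((rc[2]*-f[0]-rc[0]*-f[2])/38,2),end=' ')
    print()
E
T='from h import *
tip();tq(74)'
python3 -c 'from h import *
tq(67)'
python3 -m inch '[[255,0,-3,0,0],[255,1,-5,0,0],[255,1,-5,0,0]]' >/dev/null; python3 -c "$T"
```

```text
N@38 4.65 N@38 5.09 N@38 4.76 N@38 4.64 
t 23.30 tipS [-24.1 -67.9 145.1] F_S [-4.18 -0.2  -1.89] g -0.0001
N@38 5.78 N@38 5.24 N@38 5.65 N@38 5.48
```

```bash
python3 -m inch '[[255,1,-2,0,0],[255,2,-4,0,0],[255,3,-6,0,0]]' ; python3 -c 'from h import *
tip();tq(80)'
```

```text
t: 23.75
eef_pos: [0.5261, -0.0473, 0.2023]
orientation: [-0.619, 0.34, 0.255, 0.66]
ft_force: [-9.3, 1.0, 1.0]
grip_width: -0.0001
t 23.75 tipS [-17.8 -67.7 146.8] F_S [-9.35 -0.67  1.01] g -0.0001
N@38 8.29 N@38 6.95 N@38 7.7 N@38 6.63
```

```bash
python3 -m inch '[[255,0,5,0,0],[255,-10,10,0,0],[255,-40,10,0,0],[255,-75,12,0,0],[255,-75,12,0,0]]' ; python3 - <<'E'
from h import *
c,s=nut('side')
print(find(c,'side','lever_tip'))
tiptool([-120,0,200],[-60,109,195],[42,109,170],[42,109,117])
E
```

```text
t: 24.37
eef_pos: [0.4711, -0.0401, 0.2628]
orientation: [-0.624, 0.334, 0.248, 0.662]
ft_force: [1.7, -1.4, 2.5]
grip_width: 0.0004
-110 13 mean [ 11.5 -70.6  77.1] ang -105.1
-100 6 mean [  4.8 -69.3  76.6] ang -96.3
-20 3 mean [-48.2 -74.3 108.3] ang -13.8
-10 20 mean [-47.8 -70.5 116.3] ang -4.4
0 5 mean [-48.1 -71.9 122.8] ang 3.5
70 14 mean [-13.3 -70.9 174.3] ang 76.2
80 20 mean [ -6.4 -70.6 170.3] ang 82.7
150 10 mean [ 43.8 -69.6 137.7] ang 157.9
160 16 mean [ 47.7 -72.2 134.5] ang 163.1
170 5 mean [ 48.4 -71.9 125.7] ang 173.3
[]
t 24.47 tipS [-72.4 -70.4 203. ] F_S [ 0.69 -0.71 -0.22] g -0.0002
[-120, 0, 200] [-26.9, 35.6, 72.4]
[-60, 109, 195] [19.2, -10.0, 178.7]
[42, 109, 170] [104.8, -70.7, 174.3]
[42, 109, 117] [144.9, -36.1, 174.3]
```

```bash
python3 -m inch '[[255,-27,35,10,0],[255,-27,35,45,0],[255,-27,35,80,0],[255,-10,20,120,0],[255,19,-10,178,0],[255,19,-10,178,0],[255,45,-30,177,0],[255,75,-50,175,0],[255,105,-71,174,0],[255,105,-71,174,0],[255,105,-71,174,0]]' ; python3 - <<'E'
from h import *
tiptool([42,109,117])
c=cam('side','s8.png'); cv2.imwrite('pics/s8.png',cv2.resize(c['frame'][100:270,160:360][...,::-1],None,fx=4,fy=4,interpolation=2))
c=cam('top'); cv2.imwrite('pics/t8.png',cv2.resize(c['frame'][120:250,190:340][...,::-1],None,fx=5,fy=4.6,interpolation=2))
P=cloud(c); Q=P.reshape(-1,3)-O; s=np.stack([Q@EX,Q@EY,Q[:,2]],1)*1000
m=(s[:,2]>108)&(s[:,2]<136)&(s[:,1]>55)&(s[:,1]<132)&(abs(s[:,0])<35); print(m.sum(), s[m].mean(0) if m.any() else 0)
E
```

```text
t: 25.38
eef_pos: [0.6141, 0.1161, 0.2131]
orientation: [-0.619, 0.342, 0.256, 0.659]
ft_force: [0.1, 0.5, -0.1]
grip_width: -0.0004
t 25.38 tipS [ 39.7 108.5 157.4] F_S [-0.02  0.46 -0.13] g -0.0004
[42, 109, 117] [32.5, 24.1, 0.4]
0 0
```

View pics/s8.png

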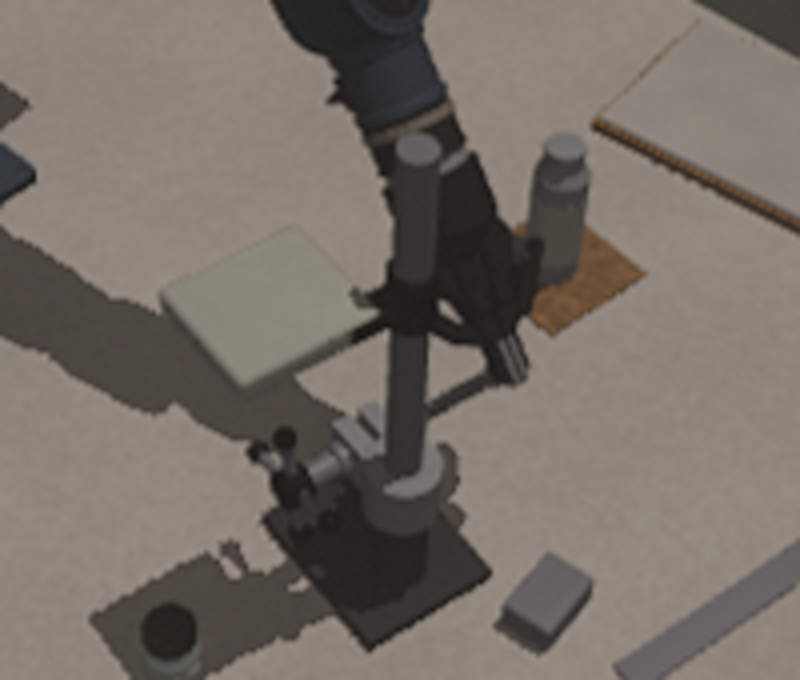

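View pics/t8.png

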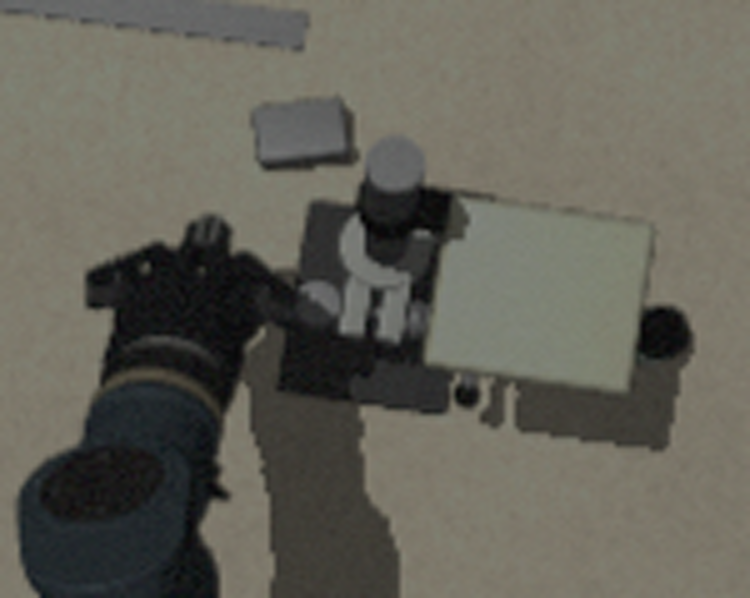

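```bash
cat >> h.py <<'E'
def lev(qs,r=72,e=18,extra=0,h=14.5):
    A=Sdir(); d=A[:,0]; t=tip()
    for q in qs:
        th=.47+q; u=np.array([np.cos(th),np.sin(th),0]); tn=np.array([-np.sin(th),np.cos(th),0])
        off=h*(abs(np.sin(th))+abs(np.cos(th)))+4.5-extra
        p=np.array([0,37,128])+r*u-off*tn+e*d
        print(round(q,2),np.round(p,1),np.round(A.T@(p-t),1).tolist())
E
python3 -m inch '[[255,16,12,0,0],[255,32,24,0,0],[255,32,24,0,0],[255,32,24,0,0]]'; python3 -c "
from h import *
lev([1.1,1.3,1.5,1.7,1.9,2.1,2.3,2.4])"
```

```text
t: 25.82
eef_pos: [0.6145, 0.1164, 0.1775]
orientation: [-0.62, 0.34, 0.255, 0.66]
ft_force: [-0.4, 0.1, 0.3]
grip_width: 0.0003
t 25.82 tipS [ 40.3 109.  122. ] F_S [-0.37  0.03  0.32] g 0.0003
1.1 [ 30.7 109.5 114.2] [-0.3, 12.3, 0.9]
1.3 [ 18.5 112.4 114.2] [-8.0, 21.5, 4.3]
1.5 [  5.3 113.  114.2] [-16.5, 31.6, 5.5]
1.7 [ -8.7 110.9 114.2] [-25.6, 42.3, 4.0]
1.9 [-22.6 105.6 114.2] [-34.7, 53.1, -0.6]
2.1 [-35.7  97.1 114.2] [-43.4, 63.4, -8.6]
2.3 [-47.   85.3 114.2] [-51.0, 72.5, -19.8]
2.4 [-51.8  78.4 114.2] [-54.3, 76.3, -26.6]
```

```bash
python3 -m inch '[[255,0,6,1,0],[255,0,12,1,0],[255,-4,17,3,0],[255,-8,22,4,0],[255,-8,22,4,0]]'; python3 -c "
from h import *
tip()"
python3 -m inch '[[255,-3,3,0,0],[255,-6,7,1,0],[255,-9,10,1,0],[255,-9,10,1,0]]'; python3 - <<'E'
from h import *
lev([1.3,1.5,1.7,1.9,2.1,2.3,2.4])
c=cam('side'); cv2.imwrite('pics/s9.png',cv2.resize(c['frame'][100:270,160:360][...,::-1],None,fx=4,fy=4,interpolation=2))
E
```

```text
t: 26.23
eef_pos: [0.5971, 0.1219, 0.1752]
orientation: [-0.621, 0.338, 0.249, 0.662]
ft_force: [4.9, -5.4, 1.9]
grip_width: -0.0001
t 26.23 tipS [ 22.9 111.1 120.3] F_S [ 5.78 -4.44  1.85] g -0.0001
t: 26.57
eef_pos: [0.5855, 0.1243, 0.1779]
orientation: [-0.621, 0.337, 0.247, 0.663]
ft_force: [8.1, -5.4, 2.2]
grip_width: 0.0002
t 26.57 tipS [ 11.3 111.4 123.2] F_S [ 8.94 -3.88  2.21] g 0.0002
1.3 [ 18.7 112.3 114.4] [11.5, 0.2, 0.6]
1.5 [  5.5 112.9 114.4] [2.8, 10.1, 1.7]
1.7 [ -8.4 110.8 114.4] [-6.4, 20.6, 0.2]
1.9 [-22.3 105.6 114.4] [-15.7, 31.3, -4.6]
2.1 [-35.5  97.  114.4] [-24.5, 41.4, -12.6]
2.3 [-46.8  85.3 114.4] [-32.3, 50.3, -23.9]
2.4 [-51.5  78.3 114.4] [-35.6, 54.0, -30.7]
```

View pics/s9.png

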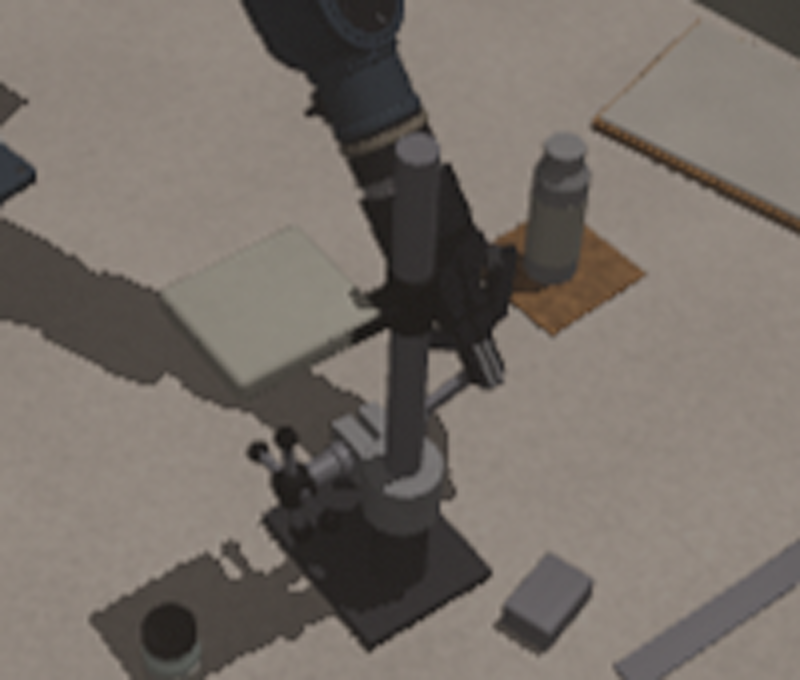

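```bash
python3 -m inch '[[255,8,0,0,0],[255,14,0,1,0],[255,11,5,1,0],[255,8,11,2,0],[255,4,16,1,0],[255,0,21,0,0],[255,0,21,0,0]]'; python3 - <<'E'
from h import *
lev([1.5,1.7,1.8,1.9,2.0,2.1,2.2,2.3,2.4])
E
```

```text
t: 27.2
eef_pos: [0.5716, 0.1267, 0.1677]
orientation: [-0.622, 0.334, 0.245, 0.664]
ft_force: [8.4, -5.4, 6.9]
grip_width: -0.0002
t 27.20 tipS [ -2.4 111.4 113.3] F_S [ 9.27 -3.86  6.9 ] g -0.0002
1.5 [  5.6 113.  114.5] [4.4, -6.9, 1.2]
1.7 [ -8.3 110.8 114.5] [-4.9, 3.6, -0.4]
1.8 [-15.3 108.6 114.5] [-9.6, 8.9, -2.3]
1.9 [-22.3 105.6 114.5] [-14.2, 14.2, -5.1]
2.0 [-29.  101.8 114.5] [-18.8, 19.3, -8.7]
2.1 [-35.4  97.1 114.5] [-23.1, 24.2, -13.1]
2.2 [-41.3  91.6 114.5] [-27.2, 28.8, -18.4]
2.3 [-46.7  85.3 114.5] [-30.9, 33.0, -24.4]
2.4 [-51.5  78.3 114.5] [-34.3, 36.7, -31.2]
```

```bash
python3 -m inch '[[255,-2,4,0,0],[255,-6,8,-2,0],[255,-11,13,-4,0],[255,-15,18,-8,0],[255,-19,23,-12,0],[255,-19,23,-12,0]]'; python3 - <<'E'
from h import *
lev([1.9,2.0,2.1,2.2,2.3,2.4])
c=cam('top'); cv2.imwrite('pics/t10.png',cv2.resize(c['frame'][120:250,190:340][...,::-1],None,fx=5,fy=4.6,interpolation=2))
E
```

```text
t: 27.7
eef_pos: [0.5424, 0.1206, 0.1707]
orientation: [-0.622, 0.33, 0.245, 0.666]
ft_force: [8.5, -1.1, 12.2]
grip_width: 0.0002
t 27.70 tipS [-29.8 100.8 116.6] F_S [ 8.59  0.38 12.23] g 0.0002
1.9 [-22.2 105.7 114.6] [6.7, -4.5, 4.6]
2.0 [-28.9 101.9 114.6] [2.1, 0.6, 1.0]
2.1 [-35.3  97.2 114.6] [-2.3, 5.5, -3.4]
2.2 [-41.2  91.7 114.6] [-6.4, 10.0, -8.7]
2.3 [-46.6  85.4 114.6] [-10.2, 14.2, -14.7]
2.4 [-51.4  78.5 114.6] [-13.6, 17.9, -21.5]
```

View pics/t10.png

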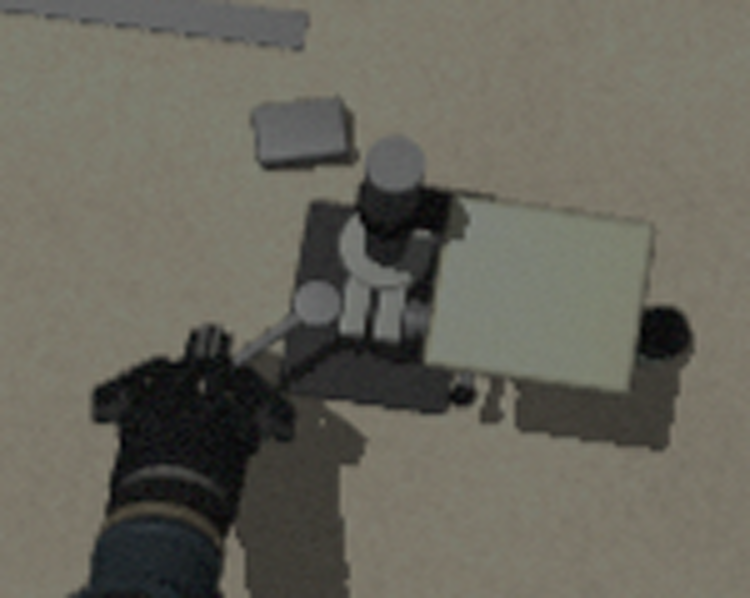

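```bash
python3 -m inch '[[255,-2,5,-5,0],[255,-5,8,-9,0],[255,-8,11,-14,0],[255,-11,14,-19,0],[255,-13,17,-24,0],[255,-13,17,-24,0]]'; python3 - <<'E'
from h import *
lev([2.2,2.3,2.4,2.45])
c=cam('top'); cv2.imwrite('pics/t11.png',cv2.resize(c['frame'][120:250,190:340][...,::-1],None,fx=5,fy=4.6,interpolation=2))
E
```

```text
t: 28.25
eef_pos: [0.5155, 0.1004, 0.1661]
orientation: [-0.621, 0.332, 0.249, 0.665]
ft_force: [5.6, 2.3, 8.6]
grip_width: -0.0005
t 28.25 tipS [-53.1  76.3 111.6] F_S [5.14 3.27 8.65] g -0.0005
2.2 [-41.3  91.7 114.5] [6.2, -11.1, 14.9]
2.3 [-46.7  85.5 114.5] [2.4, -6.9, 8.9]
2.4 [-51.5  78.5 114.5] [-1.0, -3.2, 2.1]
2.45 [-53.6  74.8 114.5] [-2.5, -1.5, -1.5]
```

View pics/t11.png

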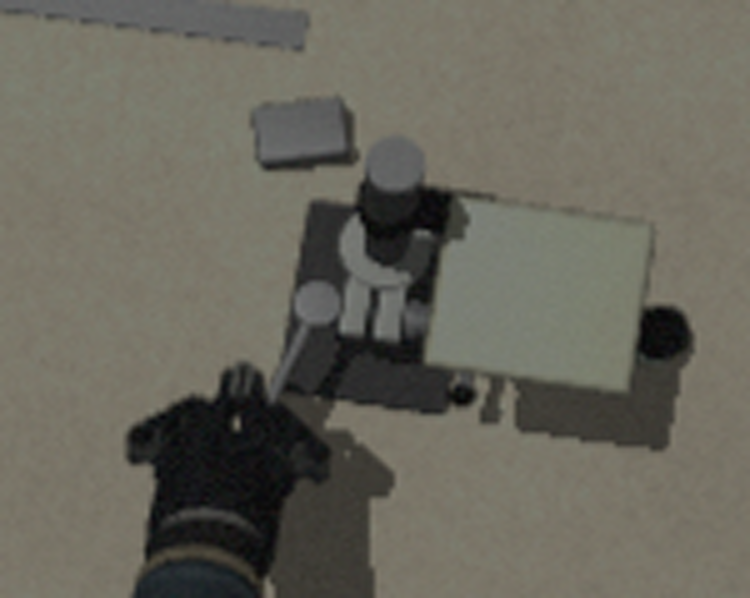

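```bash
python3 -m inch '[[255,0,1,-3,0],[255,0,1,-5,0],[255,0,1,-5,0]]'; python3 -c "
from h import *
tip()"
python3 -m inch '[[255,0,1,-3,0],[255,0,1,-5,0],[255,0,1,-5,0]]'; python3 -c "
from h import *
tip()"
```

```text
t: 28.55
eef_pos: [0.5151, 0.0993, 0.1663]
orientation: [-0.621, 0.328, 0.252, 0.666]
ft_force: [10.1, 12.2, 6.0]
grip_width: 0.0004
t 28.55 tipS [-53.3  75.9 111.9] F_S [ 7.78 13.78  6.04] g 0.0004
t: 28.8
eef_pos: [0.5146, 0.0982, 0.1666]
orientation: [-0.62, 0.323, 0.255, 0.668]
ft_force: [14.9, 21.5, 6.6]
grip_width: 0.0002
t 28.80 tipS [-53.6  75.7 112.3] F_S [10.88 23.75  6.58] g 0.0002
```

```bash
python3 -m inch '[[255,0,-1,10,0],[255,0,-1,22,0],[255,-20,0,30,0],[255,-60,0,32,0],[255,-100,0,34,0],[255,-140,0,34,0],[255,-160,0,34,0],[255,-160,0,34,0]]'; python3 - <<'E'
from h import *
st()
c=cam('top'); cv2.imwrite('pics/t12.png',cv2.resize(c['frame'][120:250,130:330][...,::-1],None,fx=4,fy=4,interpolation=2))
P=cloud(c); Q=P.reshape(-1,3)-O; s=np.stack([Q@EX,Q@EY,Q[:,2]],1)*1000
m=(s[:,2]>108)&(s[:,2]<134)&(s[:,1]>30)&(s[:,1]<132)&(s[:,0]<-22)&(s[:,0]>-95); print(m.sum()); 
a=s[m][:,:2]-[0,37]; u=np.linalg.svd(a-0,full_matrices=False)[2][0]; print('mean',a.mean(0),'theta-.47', np.arctan2(a.mean(0)[1],a.mean(0)[0])-.47)
c=cam('wrist','w12.png')
c=cam('side'); cv2.imwrite('pics/s12.png',cv2.resize(c['frame'][100:270,160:360][...,::-1],None,fx=4,fy=4,interpolation=2))
E
```

```text
t: 29.47
eef_pos: [0.4094, 0.1383, 0.2847]
orientation: [-0.62, 0.334, 0.252, 0.663]
ft_force: [0.9, 0.1, 0.5]
grip_width: 0.0004
t 29.47 pos [0.4094 0.1383 0.2847] S [-212.2   92.4  284.7] F [0.92 0.12 0.52] T [ 0.05  0.52 -0.  ] g 0.0004
M [[0.65, -0.749, 0.131], [-0.08, 0.103, 0.991], [-0.756, -0.655, 0.007]] j [0.333, -0.809, -0.723, 0.995, -0.293, 0.366]
69
mean [-57.22130963  16.12351753] theta-.47 2.396939028310749
```

View pics/t12.png

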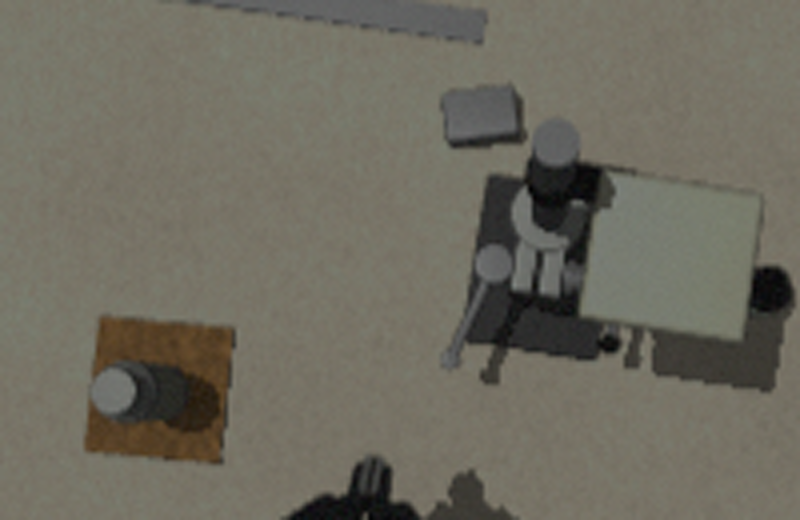

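View pics/s12.png

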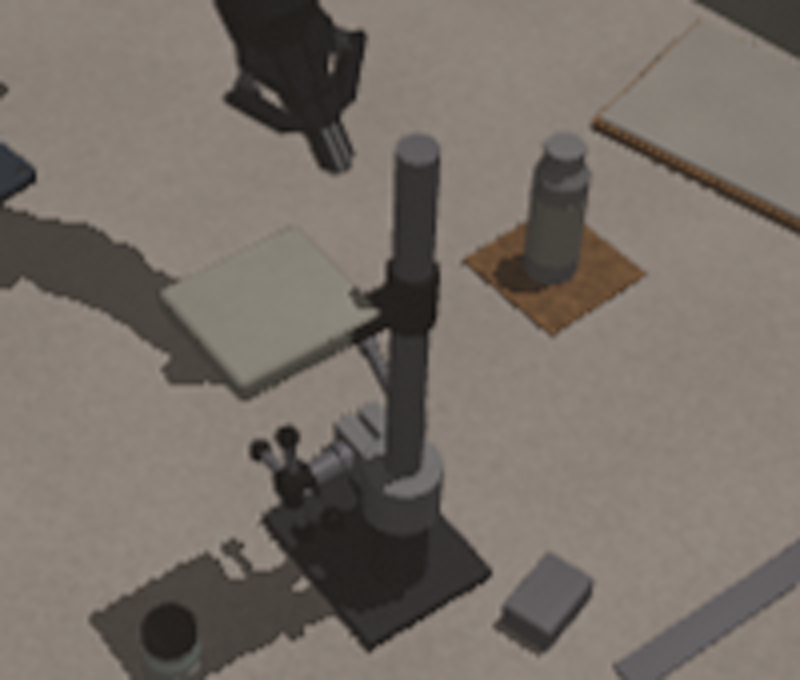

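```bash
python3 -c "
from h import *
print(close_job())"
```

```text
the job is handed in; nothing more can be done
None
```

I finished all three parts of the job and handed it in at about 29.6 s of the 72 s allowed. No verdict was reported.

- **Can:** I lifted it to the cork mat and let go. It stands upright with its cap within about 5 mm of the mat's centre.
- **Leaning the tool:** the move rows cannot tilt the tool directly. I got a lean of about 40° by commanding out-of-reach poses in free space, with the arm stretched out away from the lamp.
- **Nut:** I turned it about 2.25 rad in two strokes, with the lever standing out. It began to bite late in the turn. The final readings were about 6.6 to 8.3 N at 38 mm, within the firm range of 5 to 10 N.
- **Lever:** I swung it to its stop. Mid-swing force was about 10 N, within the 8 to 16 N expected on a well-set nut. At the end the force rose past 20 N with no further movement. The top camera then gave a lever angle of about 2.40 rad, which is fully closed.

**Final checks:**
- The last force reading, with the hand well clear, was about 1 N, which is within its noise.
- In the last top and side pictures the tin and ink jar stood where they started. Those cropped views did not include the pencil block, but I never worked near it.
- **Not measured:** the pictures are too coarse to show the collar's squeeze, so I inferred it only from the nut and lever forces.
- **Disagreements:** force readings scattered by about 1 N. The trained networks' positions for several stand parts disagreed with the depth images, so I placed the stand from the depth data instead.

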